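# Start a residue check: stir the extraction balls, square the test discs, press start

## Robot

A 7-joint arm with a two-finger parallel gripper is mounted at the origin on the work surface. World frame = base frame: x ahead of the robot, y to its left, z up, the work surface at z = 0. Lengths are in mm, angles in rad, forces in N, time in s.
With the tool pointing down it reaches from about 350 to 900 mm from the base axis. Payload 19.9 kg.
Tool frame: the origin (TCP) lies midway between the tips of the shut fingers; the grasp point (between the pads) lies 19 mm behind it; z points along the fingers, y is the direction in which the jaws open and shut (so a half turn about z gives the same grasp; the last joint's range is limited). The gripper opens to 94 mm and grips with 3 to 60 N. Pads are 16 mm wide; open, the fingers measure 119 mm over their backs; the gripper's body (75 mm by 177 mm) begins 78 mm behind the grasp point.
Start: joints at [-1.349, 0.417, -0.01, 1.614, 0.005, 1.111, -0.053], TCP at [162.96, 603.36, 205.425] pointing down, gripper open.
Joint ranges: [-2.81, 2.81], [-0.39, 2.02], [-1.27, 1.25], [0.06, 2.57], [-1.19, 4.33], [0.19, 2], [-2.82, 2.82]. Speed limits (rad/s): [1.89, 1.89, 2.39, 2.39, 3.01, 3.01, 3.01].

## Interface

Orientations are given as a rotation vector (axis times angle).
In Python, from station import move_ptp, move_straight, goto_joints, ungrasp, close_gripper, sleep, ik, get_state, get_image, camera_info, MotionError, finish_job gives the robot as it stands. Calls block until the motion is done:
- move_ptp(position, orientation): joint-space move of the TCP to a pose.
- move_straight(position, rate=150, attitude=None, force_limit=None): straight line of the TCP; attitude=None keeps the orientation; rate is the mean speed in mm/s. With force_limit (N) it stops when the force on the tool has changed by that much, and returns True; else False.
- goto_joints(angles): joint-space move.
- ungrasp() and close_gripper(grasp_force=None): open the fingers fully, or close them until they stop; grasp_force is the grip in N (None keeps the last).
- sleep(seconds).
- ik(position, orientation): joint angles nearest the present ones, or None.
- get_state(): the state.
- get_image(name): name is "scene" or "side" or "wrist"; returns (picture, depth): 420x560x3 uint8, blue, green, red; 420x560 float32, mm along the optical axis (not along the pixel's ray), 0 where there is no reading.
- camera_info(name): a dict with "fovy" (degrees; the focal length in pixels is half the picture's height over the tangent of half this angle, whatever the lens; pixels are square), "cx", "cy" (the principal point, pixels), "R" (3x3) and "t" (3): a world point X has camera coordinates R X + t. Camera axes: x right, y down, z forward; pixel columns grow to the right and rows downward; lengths in mm; the calibration is good to about 2 mm. The wrist camera is an equidistant fisheye: a pixel r from the principal point sees the ray r / f radians off the axis. A picture is of the moment at which its call begins: read the wrist's pose just before it. camera_info takes no time and is no camera call; for the wrist camera it gives the pose at the moment of the call.
A pose or a line that the arm cannot do raises MotionError and nothing moves.
- finish_job(): hands the job in, once; it reports no verdict.
The state is a dict: "time_s": time; "q": joint angles; "qd": joint speeds; "effort": joint torques, N m; "position": TCP position; "tcp_rot": TCP orientation; "contact_force": force on the tool from outside, world axes, zero at the start; "wrist_torque": the same for the moment, N m; "gripper_width": finger opening in mm.
Only numpy, scipy, OpenCV 4.12 (cv2) and the standard library are available. Lean on these libraries where they do the work, as an engineer would, in place of code of your own. Each camera call takes 0.05 s, during which the arm holds its last target.

## Task

Get the residue check going: lift the stirring paddle up off its hook, stir the ceramic balls in the glass bowl with it until they have clearly changed places, and leave the paddle standing in the green wash beaker. Slide and turn every test disc on the white plate, without lifting it off the plate, until its flat edge lies flush against the blue alignment bar; once the paddle is away and all discs are flush, press the green start button fully down and let go. Keep the balls in the bowl, leave the vegetables and bottles alone, and if a disc shifts afterwards make it flush again.

Things in the scene. Friction and masses are not known exactly. Their poses are not given: they have to be found in the camera images.
- bar (a point): Middle of the blue alignment bar's face, 18 mm above the bench. Own x points into the bar (about away from the robot), y along it. Bar 390 long, 14 thick, top 26 mm above the bench, on the far edge of the fixed white plate, whose top is 10 mm above the bench and reaches 160 mm to -x; a 6 mm high lip bounds it 154 mm in -x and 189 mm to either side.
- disc1: Green test disc with one flat edge, loose on the plate, 90 mm across, 8 thick, 70 g; may be absent (2 or 3 are there, about 115 mm apart along the bar). Origin: centre of the round, underside; own x points to the flat, 34 mm away, 59 long. Black finger rib on top, centred at x = -21: 30 long along x, 10 wide, its top 24 mm above the underside; push or pinch it to turn and slide the disc.
- disc2: Orange test disc with one flat edge, loose on the plate, 90 mm across, 8 thick, 70 g; may be absent (2 or 3 are there, about 115 mm apart along the bar). Origin: centre of the round, underside; own x points to the flat, 34 mm away, 59 long. Black finger rib on top, centred at x = -21: 30 long along x, 10 wide, its top 24 mm above the underside; push or pinch it to turn and slide the disc.
- disc3: Yellow test disc with one flat edge, loose on the plate, 90 mm across, 8 thick, 70 g; may be absent (2 or 3 are there, about 115 mm apart along the bar). Origin: centre of the round, underside; own x points to the flat, 34 mm away, 59 long. Black finger rib on top, centred at x = -21: 30 long along x, 10 wide, its top 24 mm above the underside; push or pinch it to turn and slide the disc.
- disc1_flat (a point): Middle of the flat edge of disc1, half way up (4 mm above the underside); axes as the disc's.
- disc2_flat (a point): Middle of the flat edge of disc2, half way up (4 mm above the underside); axes as the disc's.
- disc3_flat (a point): Middle of the flat edge of disc3, half way up (4 mm above the underside); axes as the disc's.
- hook (a point): Where the paddle's cross pin rests, 159 mm above the bench: V-shaped double hook, open upward, of two steel bars 44 mm apart reaching in own -x from a grey upright (165 mm tall, 56 wide, 53 mm in own +x of here), ends turned up to 170 mm above the bench. Fixed stand, left or right.
- paddle: Stirring paddle, 192 mm long, 140 g, hanging upright: lift it some 45 mm, then draw it off in the hook's -x. Origin mid lower edge of the steel blade (34 wide along y, 6 thick, 45 high), z up the 12 mm rod. Cross pin (8 thick, 76 long along y) 125 mm up lies on the hook bars. Red head 20 x 20 mm from 142 to 192 mm up: grip from above at about 170.
- bowl_in (a point): Centre of the inner floor of the clear glass mixing bowl, which is fixed to the bench on a black rubber pad, left or right: floor 6 mm above the bench, floor radius about 53 mm, mouth radius about 67 mm, rim 68 mm above the bench, outer diameter 144 mm.
- ball1: Glazed ceramic ball in the bowl, diameter 28 mm, 30 g; origin at its centre. The five balls start in a loose ring, about 32 mm from the bowl's centre.
- ball2: Glazed ceramic ball in the bowl, diameter 28 mm, 30 g; origin at its centre. The five balls start in a loose ring, about 32 mm from the bowl's centre.
- ball3: Glazed ceramic ball in the bowl, diameter 28 mm, 30 g; origin at its centre. The five balls start in a loose ring, about 32 mm from the bowl's centre.
- ball4: Glazed ceramic ball in the bowl, diameter 28 mm, 30 g; origin at its centre. The five balls start in a loose ring, about 32 mm from the bowl's centre.
- ball5: Glazed ceramic ball in the bowl, diameter 28 mm, 30 g; origin at its centre. The five balls start in a loose ring, about 32 mm from the bowl's centre.
- beaker_in (a point): Centre of the inner floor of the green glass wash beaker, fixed to the bench, left or right, empty: floor 6 mm above the bench, inner radius about 42 mm, rim 100 mm above the bench, outer diameter 94 mm. The paddle may lean on the rim.
- start (a joint): Travel of the green start button: 0 up, 0.006 m fully down; a spring returns it; fully down takes 5 N. Pressing it again does no harm.
- start_top (a point): Middle of the top of the green start button, 36 mm in diameter, on a white control box 110 x 110 x 60 mm fixed to the bench, left or right; the button's top is 82 mm above the bench.
- tomato: Tomato, 68 mm across, 53 mm high; bystander, origin under its middle.
- cucumber: Cucumber, 165 mm long along own x, 35 mm thick, lying; bystander, origin under its middle.
- pepper: Green pepper, 74 mm across, 88 mm high; bystander, origin under its middle.
- washbottle: White plastic bottle with a blue cap, diameter 70 mm, 170 mm high; bystander, origin under its middle.
- jar: Amber jar with a green cap, diameter 60 mm, 75 mm high; bystander, origin under its middle.
Mind the look-alikes: they are no part of the job. Of the things that look like the disc1, the middle-sized one is meant.

How it is judged:
By the outcome, as a careful person would: the job done as asked, in the order asked, and still so for the second after the job is handed in, with the robot touching nothing.
Of disc1, disc2, disc3 only 2 to 3 are there at a start; the rules pass over those that are not, and their reading is None.
At some moment in a run one of disc1, disc2, disc3 may be knocked a few centimetres aside while the robot is not near it.
It also fails if it takes over 210 s, if anything falls off the work surface, if the arm or the gripper's body presses on something with over 40 N, if the wrist force passes 120 N, or if a joint passes its speed limit or range.

## Working session

There is one attempt and no reset: what is moved stays moved. The work goes in short steps, each a Python script; the robot and the scene stay as the last script left them, time stands still between calls to the robot, and variables do not carry over. Pictures are saved under pics/ and viewed, and the job is handed in when it is done.

```bash
ls; mkdir -p pics
python3 - <<'E'
from station import *
import cv2,numpy as np
for n in ["scene","side","wrist"]:
    im,d=get_image(n); cv2.imwrite(f"pics/a_{n}.png",im); np.save(f"pics/a_{n}.npy",d)
    c=camera_info(n); print(n,c)
s=get_state(); print(s)
E
```

```text
pics
scene {'fovy': 51.08933120514827, 'cx': 280.1929786228109, 'cy': 213.84416160370728, 'R': array([[-0.76866864,  0.63944889, -0.01592606],
       [ 0.45493984,  0.52903272, -0.71634777],
       [-0.44964238, -0.55787947, -0.69756163]]), 't': array([ 408.55180531, -156.20361225, 1421.14298844])}
side {'fovy': 54.22486145500034, 'cx': 272.2477421369121, 'cy': 200.47337182097007, 'R': array([[-0.91507738, -0.40285872,  0.01839138],
       [-0.2532306 ,  0.53851409, -0.80366463],
       [ 0.31385929, -0.74007258, -0.59479822]]), 't': array([526.16747449, 229.34443352, 783.57379435])}
wrist {'fovy': 65.70646984690485, 'cx': 281.1288596362447, 'cy': 213.78940691164527, 'R': array([[ 2.61075610e-01,  9.65318251e-01, -4.47029359e-04],
       [ 9.39592355e-01, -2.54011648e-01,  2.29443433e-01],
       [ 2.21372383e-01, -6.03221096e-02, -9.73321895e-01]]), 't': array([-623.81336357,  -23.80854883,  387.93127387])}
{'time_s': 0.15, 'q': array([-1.34849006,  0.41784061, -0.01031129,  1.61402402,  0.00470124,
        1.11072414, -0.0530029 ]), 'qd': array([-6.98358591e-05, -8.84807362e-04,  9.47945915e-06, -2.34425164e-03,
       -3.60189087e-04,  2.24134263e-04, -1.14919843e-03]), 'effort': array([-4.50266589e-05, -8.51530123e+01,  6.38494771e-01, -4.26129234e+01,
       -4.87925741e-02,  1.72555866e-02,  8.68788970e-05]), 'position': array([162.90036867, 603.09088608, 204.97161053]), 'tcp_rot': array([-4.13158669e-01, -3.11425513e+00,  1.52537018e-03]), 'contact_force': array([-0.31090619, -0.52954368,  1.41094745]), 'wrist_torque': array([ 0.02704082, -0.00261139,  0.0212274 ]), 'gripper_width': 93.83046731088275}
```

View pics/a_scene.png

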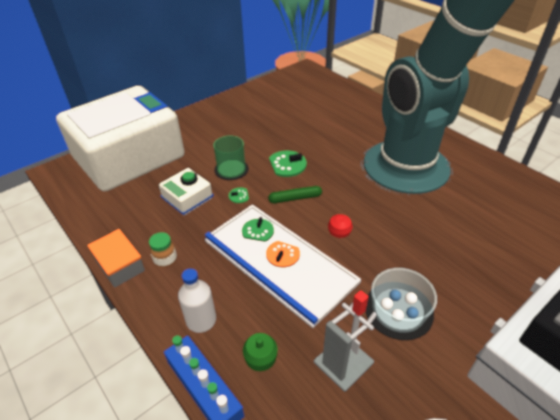

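View pics/a_side.png

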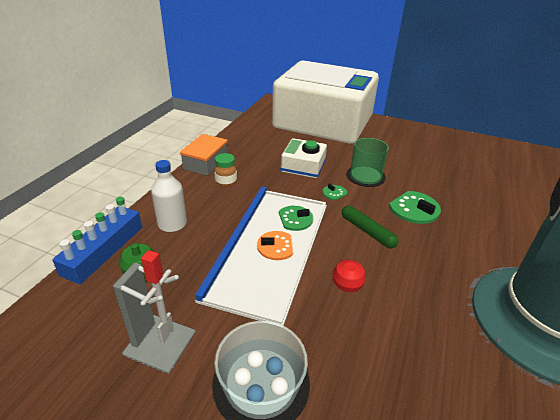

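View pics/a_wrist.png

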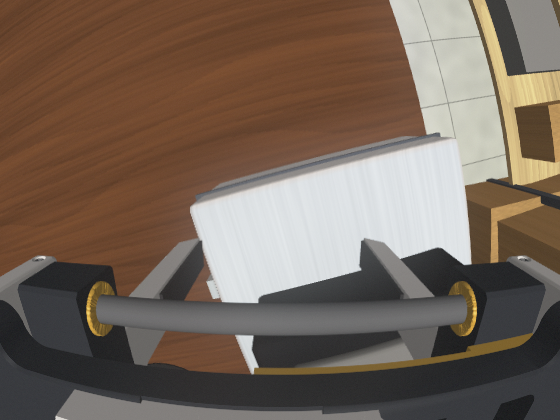

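The scene view shows three green discs with the disc1 look: a large one at (288,162), a small one at (238,195) and one on the plate at (258,229). The middle-sized one fits. The orange disc is at (283,254) and there is no yellow one. The hook and paddle are at (350,340), the bowl at (403,303), the beaker at (230,157) and the button box at (186,188).

```bash
cat > h.py <<'E'
import numpy as np,cv2
from station import *
class Cam:
    def __init__(s,n):
        c=camera_info(n); s.n=n; s.R=np.array(c['R']);s.t=np.array(c['t']);s.f=210/np.tan(np.radians(c['fovy']/2));s.cx=c['cx'];s.cy=c['cy']
    def ray(s,p):
        p=np.atleast_2d(np.asarray(p,float)); u=(p[:,0]-s.cx)/s.f; v=(p[:,1]-s.cy)/s.f
        if s.n=='wrist':
            r=np.hypot(u,v)+1e-12; d=np.c_[np.sin(r)*u/r,np.sin(r)*v/r,np.cos(r)]
        else: d=np.c_[u,v,np.ones(len(u))]
        return -s.R.T@s.t, d@s.R
    def plane(s,p,z):
        o,d=s.ray(p); return o+d*((z-o[2])/d[:,2])[:,None]
    def dep(s,p,D):
        p=np.atleast_2d(np.asarray(p)); o,d=s.ray(p)
        zc=D[np.round(p[:,1]).astype(int),np.round(p[:,0]).astype(int)]
        c=d@s.R.T; return o+d*(zc/c[:,2])[:,None]
    def proj(s,X):
        X=np.atleast_2d(np.asarray(X,float)); c=X@s.R.T+s.t
        if s.n=='wrist':
            rho=np.hypot(c[:,0],c[:,1]); th=np.arctan2(rho,c[:,2]); return np.c_[s.cx+s.f*th*c[:,0]/rho,s.cy+s.f*th*c[:,1]/rho]
        return np.c_[s.cx+s.f*c[:,0]/c[:,2],s.cy+s.f*c[:,1]/c[:,2]]
def tri(c1,p1,c2,p2):
    o1,d1=c1.ray(p1);o2,d2=c2.ray(p2);d1=d1[0]/np.linalg.norm(d1);d2=d2[0]/np.linalg.norm(d2)
    a=np.linalg.lstsq(np.c_[d1,-d2],o2-o1,rcond=None)[0]; A=o1+a[0]*d1;B=o2+a[1]*d2
    return (A+B)/2,np.linalg.norm(A-B)
E
python3 - <<'E'
import cv2
a=cv2.imread('pics/a_scene.png');b=cv2.imread('pics/a_side.png')
cv2.imwrite('pics/c1.png',cv2.resize(a[140:320,150:370],None,fx=3.5,fy=3.3,interpolation=cv2.INTER_CUBIC)[:600,:800])
cv2.imwrite('pics/c2.png',cv2.resize(b[170:335,190:340],None,fx=3.6,fy=3.6,interpolation=cv2.INTER_CUBIC))
cv2.imwrite('pics/c3.png',cv2.resize(a[260:400,300:450],None,fx=4,fy=4,interpolation=cv2.INTER_CUBIC))
cv2.imwrite('pics/c4.png',cv2.resize(b[230:420,100:320],None,fx=3,fy=3,interpolation=cv2.INTER_CUBIC))
E
```

```text
(no output)
```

View pics/c1.png

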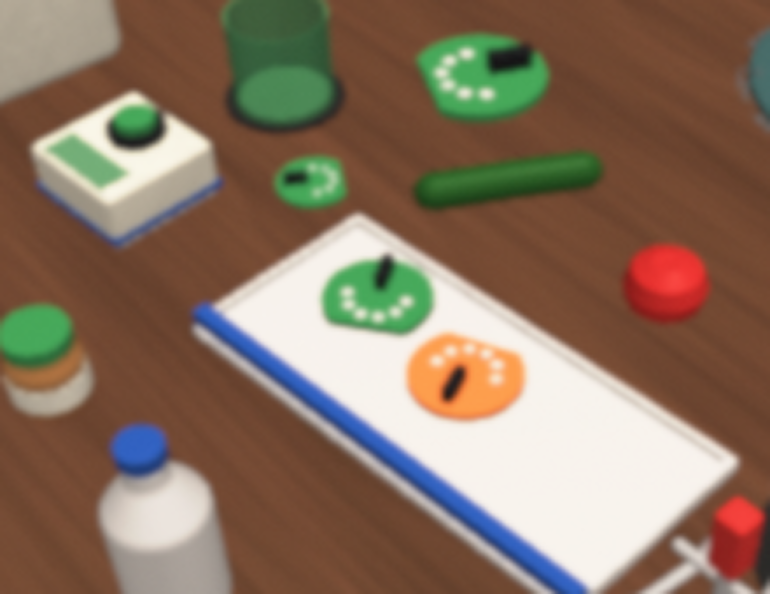

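View pics/c2.png

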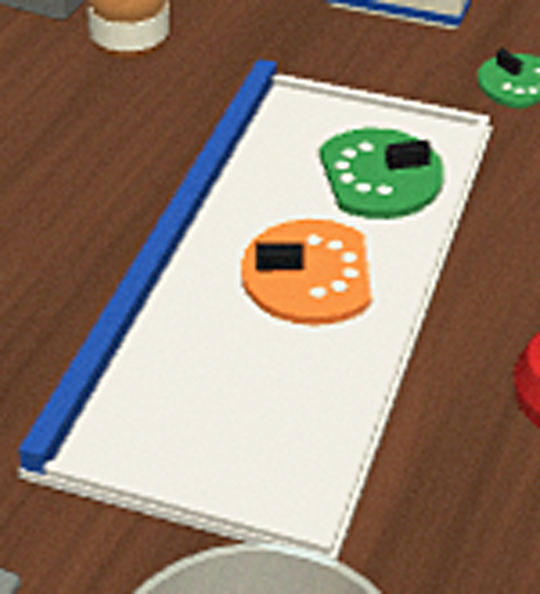

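View pics/c3.png

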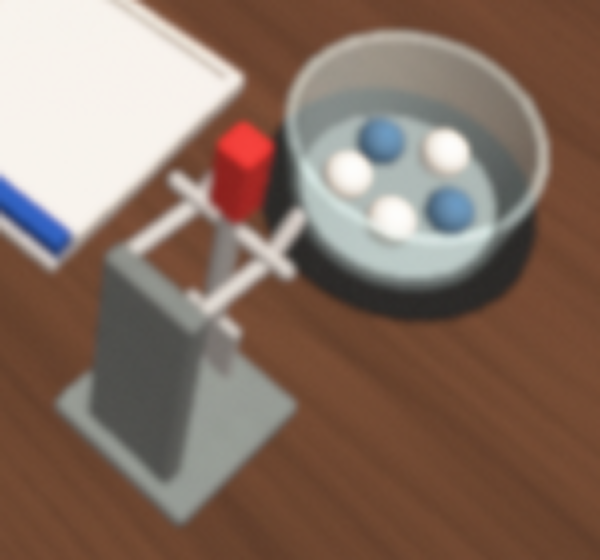

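View pics/c4.png

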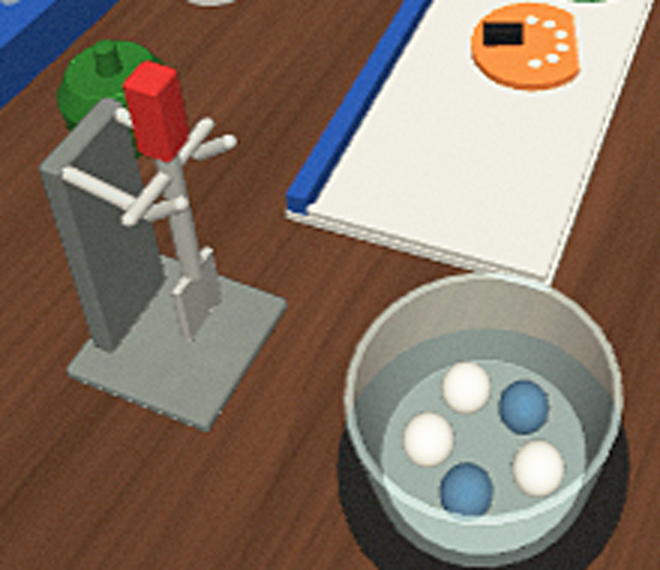

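The crops confirm that the middle-sized green disc lies on the plate. Its flat faces roughly toward the bar, at c1 (375,325). The orange disc's flat faces away from the bar, at c2 (368,265). Now I'll measure.

```bash
cat > m.py <<'E'
from h import *
S=Cam('scene');D=Cam('side')
def hsv(im): return cv2.cvtColor(im,cv2.COLOR_BGR2HSV)
def mask(h,lo,hi,box):
    m=cv2.inRange(h,np.array(lo),np.array(hi)); k=np.zeros_like(m); x0,y0,x1,y1=box; k[y0:y1,x0:x1]=255
    m&=k; n,l,st,c=cv2.connectedComponentsWithStats(m)
    i=1+np.argmax(st[1:,4]); return (l==i).astype(np.uint8)
RANGE={'orange':((5,120,120),(19,255,255)),'green':((50,90,60),(85,255,255))}
E
python3 - <<'E'
from m import *
a=cv2.imread('pics/a_scene.png');b=cv2.imread('pics/a_side.png');ha=hsv(a);hb=hsv(b)
ma=mask(ha,(105,120,80),(125,255,255),(195,220,320,330));mb=mask(hb,(105,120,60),(125,255,255),(190,180,275,305))
for c,m in((S,ma),(D,mb)):
    ys,xs=np.nonzero(m); P=c.plane(np.c_[xs,ys],26)[:,:2]
    r=cv2.minAreaRect(P.astype(np.float32)); print(c.n,len(xs),r,cv2.boxPoints(r).tolist())
def discs(c,h,boxes):
    for n,box in boxes.items():
        m=mask(h,*RANGE[n],box); m=cv2.morphologyEx(m,cv2.MORPH_CLOSE,np.ones((9,9),np.uint8))
        ct=max(cv2.findContours(m,0,1)[0],key=cv2.contourArea)[:,0]
        P=c.plane(ct,18)[:,:2]; print(c.n,n,cv2.minEnclosingCircle(P.astype(np.float32)),P.mean(0), 'bb',cv2.boundingRect(ct))
discs(S,ha,{'green':(235,205,278,244),'orange':(262,235,305,272)})
discs(D,hb,{'green':(275,200,318,235),'orange':(252,226,300,264)})
# paddle head
for c,h,box in((S,ha,(345,280,380,325)),(D,hb,(135,245,170,290))):
    m1=mask(h,(0,150,80),(8,255,255),box); ys,xs=np.nonzero(m1); print(c.n,'head',xs.mean(),ys.mean(),xs.min(),xs.max(),ys.min(),ys.max())
    if c is S:p=(xs.mean(),ys.mean())
    else:q=(xs.mean(),ys.mean())
print(tri(S,p,D,q))
# pin ends (crop c3: offset 300,260 /4 ; c4: 100,230 /3)
e=[((300+174/4,260+178/4),(100+210/3,230+124/3)),((300+290/4,260+272/4),(100+128/3,230+218/3))]
for p,q in e: print('pin',tri(S,p,D,q))
# arm tips ends
print('bartip', tri(S,(300+298/4,260+214/4),D,(100+182/3,230+203/3)))
# bowl rim
p=[tri(S,(300+287/4,260+110/4),D,(100+480/3,230+277/3))]
for c,pts in((S,[(287,110),(395,33),(548,160),(425,240)]),(D,[(347,430),(480,277),(620,390),(480,520)])):
    pts=np.array(pts,float); pts=pts/4+[300,260] if c is S else pts/3+[100,230]
    print(c.n,'rim',c.plane(pts,68).round(0).tolist())
ba=[(178,173,),]
E
```

```text
scene 726 ((649.76416015625, 48.43540954589844), (14.447694778442383, 388.88720703125), 6.041285991668701) [[622.1162109375, 241.0388641357422], [663.044677734375, -145.68858337402344], [677.412109375, -144.1680450439453], [636.483642578125, 242.5594024658203]]
side 1015 ((640.3609008789062, 54.86759948730469), (19.097301483154297, 399.222412109375), 5.940279960632324) [[610.2053833007812, 252.4187469482422], [651.5216674804688, -144.6599578857422], [670.5164184570312, -142.6835479736328], [629.2001342773438, 254.39515686035156]]
scene green ((552.427490234375, -71.6383056640625), 42.873477935791016) [551.68821169 -73.16360158] bb (243, 220, 30, 21)
scene orange ((553.0354614257812, 36.24687194824219), 44.00157928466797) [555.20580061  37.79377879] bb (267, 241, 32, 26)
side green ((546.322265625, -66.73280334472656), 48.1381950378418) [543.82211321 -68.19610434] bb (279, 206, 34, 25)
side orange ((546.9513549804688, 40.17580795288086), 47.732566833496094) [548.82831793  42.06537855] bb (257, 231, 36, 29)
scene head 360.0344827586207 301.59561128526644 352 368 289 314
side head 151.95817490494298 266.4011406844106 141 162 250 283
(array([620.31715936, 343.35782073, 201.03766394]), np.float64(3.813047810274245))
pin (array([621.89917668, 307.33211095, 154.43246988]), np.float64(1.6286032810540323))
pin (array([619.37167565, 379.41762599, 157.51041833]), np.float64(0.2988164411696335))
bartip (array([596.97452188, 363.88734263, 164.04346698]), np.float64(2.008812901527731))
scene rim [[493.0, 279.0, 68.0], [403.0, 283.0, 68.0], [409.0, 395.0, 68.0], [501.0, 384.0, 68.0]]
side rim [[498.0, 388.0, 68.0], [476.0, 278.0, 68.0], [381.0, 312.0, 68.0], [418.0, 402.0, 68.0]]
```

```bash
cat >> h.py <<'E'
def down(yawdeg):
    h=np.radians(yawdeg)/2; return np.pi*np.array([np.cos(h),np.sin(h),0])
def best(p,yaw):
    """ik for yaw or yaw+180"""
    out=[]
    for y in (yaw,yaw+180):
        y=(y+180)%360-180
        q=ik(p,down(y)); 
        if q is not None: out.append((np.abs(np.array(q)-get_state()['q']).max(),y,q))
    return sorted(out,key=lambda o:o[0])
E
python3 - <<'E'
from h import *
for y in range(-180,180,30):
    q=ik([500,150,320],down(y)); print(y,None if q is None else np.round(q,2))
E
```

```text
-180 [-0.68  0.14  0.38  1.73 -0.05  1.28  1.27]
-150 [-0.63  0.14  0.32  1.72 -0.05  1.28  1.79]
-120 [-0.59  0.14  0.27  1.72 -0.04  1.28  2.31]
-90 [-0.54  0.14  0.21  1.72 -0.03  1.28  2.82]
-60 [-1.26  0.23  1.09  1.74 -0.21  1.3  -2.75]
-30 [-1.26  0.23  1.09  1.74 -0.21  1.3  -2.23]
0 [-0.96  0.16  0.69  1.73 -0.11  1.29 -1.81]
30 [-0.92  0.16  0.65  1.73 -0.1   1.28 -1.3 ]
60 [-0.88  0.15  0.6   1.73 -0.09  1.28 -0.78]
90 [-0.86  0.15  0.58  1.73 -0.09  1.28 -0.26]
120 [-0.8   0.15  0.51  1.73 -0.07  1.28  0.25]
150 [-0.73  0.14  0.43  1.73 -0.06  1.28  0.76]
```

Run:
```python
from m import *
print('beaker',S.plane((232,170),6), D.plane((368,174),6))
print('btn',S.plane((189,177),82), D.plane((311,146),82))
for n,p,q in(('bottle',(198,325),(172,222)),('jar',(163,258),(226,178)),('pepper',(260,360),(138,270)),('tomato',(340,235),(350,285)),('rack',(203,385),(100,245))): print(n,S.plane(p,0).round(),D.plane(q,0).round())
move_ptp([500,250,330],down(150))
im,d=get_image('wrist');c=camera_info('wrist');cv2.imwrite('pics/w1.png',im);np.savez('pics/w1.npz',d=d,R=c['R'],t=c['t'])
move_ptp([480,-20,330],down(180))
im,d=get_image('wrist');c=camera_info('wrist');cv2.imwrite('pics/w2.png',im);np.savez('pics/w2.npz',d=d,R=c['R'],t=c['t'])
move_ptp([520,-230,330],down(180))
im,d=get_image('wrist');c=camera_info('wrist');cv2.imwrite('pics/w3.png',im);np.savez('pics/w3.npz',d=d,R=c['R'],t=c['t'])
print(get_state()['time_s'])
```

```text
beaker [[ 445.22308691 -345.31753248    6.        ]] [[ 430.99899547 -355.49219402    6.        ]]
btn [[ 607.98560572 -317.46720025   82.        ]] [[ 593.51321729 -307.74761446   82.        ]]
bottle [[831.  64.   0.]] [[817.  56.   0.]]
jar [[ 794. -168.    0.]] [[ 793. -171.    0.]]
pepper [[775. 225.   0.]] [[790. 219.   0.]]
tomato [[382.  77.   0.]] [[368.  71.   0.]]
rack [[899. 192.   0.]] [[917. 192.   0.]]
4.05
```

View pics/w1.png

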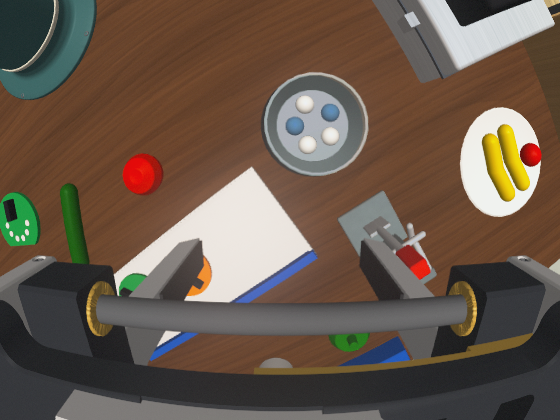

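View pics/w2.png

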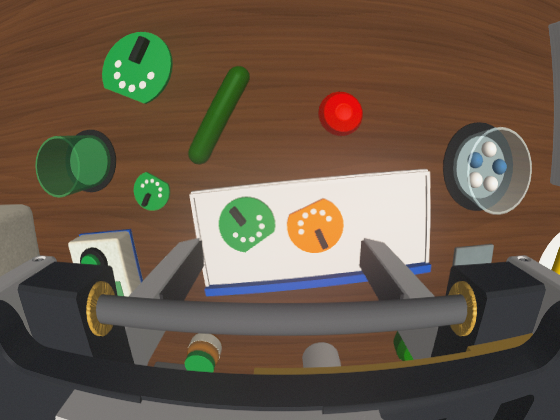

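View pics/w3.png

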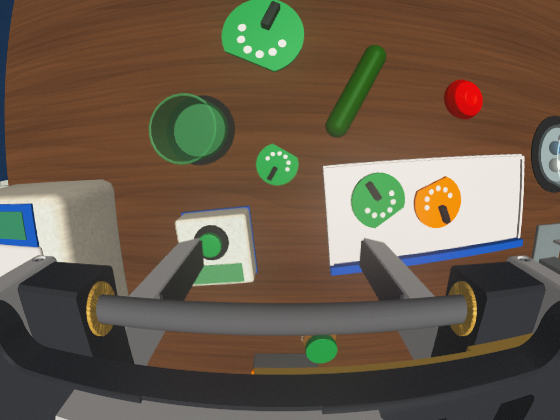

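w1 shows the bowl rim centred at about (316,124), the red head at (412,262) and the hook plate at (385,225). w2 shows the discs at (247,224) and (316,226) and the bar from (207,290) to (430,267). w3 shows the beaker mouth at (187,128) and the button at (209,243).

```bash
cat >> h.py <<'E'
def wcam(f):
    z=np.load(f); c=Cam('wrist'); c.R=z['R'];c.t=z['t']; return c,z['d']
E
python3 - <<'E'
import cv2
a=cv2.imread('pics/w1.png')
cv2.imwrite('pics/d1.png',cv2.resize(a[180:300,330:450],None,fx=5,fy=5,interpolation=cv2.INTER_CUBIC))
a=cv2.imread('pics/w2.png')
cv2.imwrite('pics/d2.png',cv2.resize(a[160:300,185:440],None,fx=3.1,fy=3.1,interpolation=cv2.INTER_CUBIC))
E
```

```text
(no output)
```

View pics/d1.png

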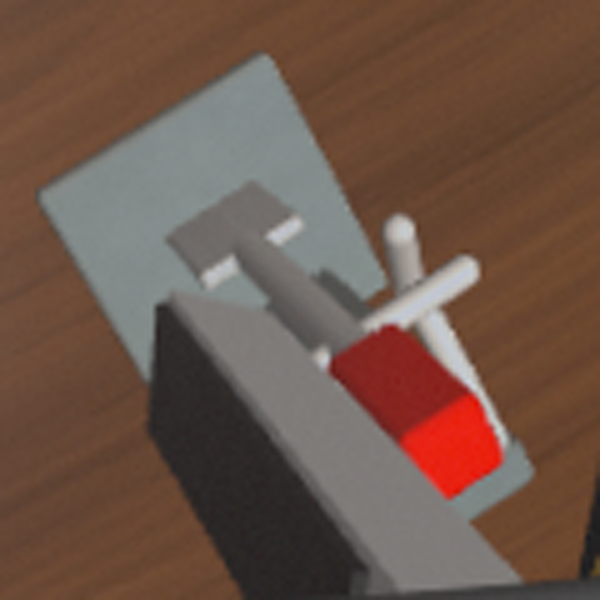

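View pics/d2.png

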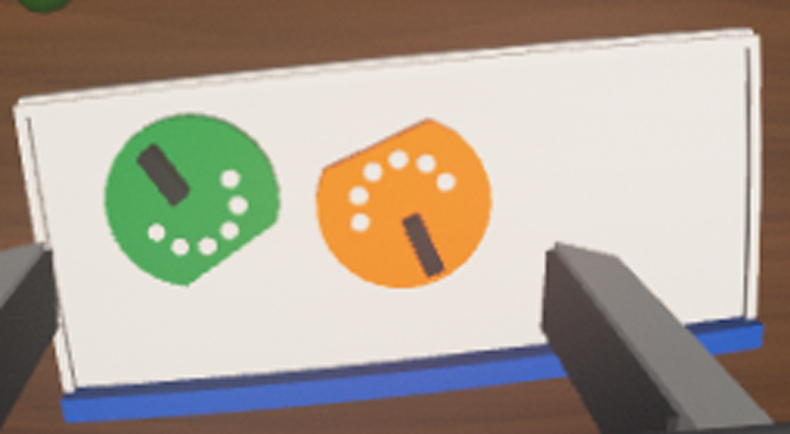

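Run:
```python
from h import *
c,d=wcam('pics/w1.npz'); o=np.array([330,180])
f=lambda *p:np.array(p)/5+o
P=c.plane(f((40,193),(268,55)),6)[:,:2]; v=P[0]-P[1]; print('base edge',P,np.degrees(np.arctan2(v[1],v[0])))
P=c.plane(f((402,437),(476,393),(502,460),(450,500)),226)[:,:2]; print('headtop',P,P.mean(0),[np.linalg.norm(P[i]-P[i-1]) for i in range(4)])
v=P[1]-P[0];print(np.degrees(np.arctan2(v[1],v[0])), )
P=c.plane(f((205,280),(300,222)),34)[:,:2]; v=P[0]-P[1];print('blade',P,P.mean(0),np.linalg.norm(v),np.degrees(np.arctan2(v[1],v[0])))
# head top via tri with scene centroid of top
S=Cam('scene');D=Cam('side')
print('head top center in scene/side', S.plane((300+246/4,260+145/4),226),D.plane((100+150/3,230+82/3),226))
# bowl rim circle in w1
def circ(c,pts,z):
    P=c.plane(np.array(pts,float),z)[:,:2]; A=np.c_[2*P,np.ones(len(P))]; s=np.linalg.lstsq(A,(P**2).sum(1),rcond=None)[0]
    return s[:2],np.sqrt(s[2]+s[:2]@s[:2])
print('bowl rim',circ(c,[(264,124),(316,73),(368,124),(316,175),(280,87),(352,161)],68))
bb=np.array([(287,110),(395,33),(548,160),(425,240)])/4+[300,260]; print(circ(S,bb,68))
bb=np.array([(347,430),(480,277),(620,390),(480,520)])/3+[100,230]; print(circ(D,bb,68))
c3,d3=wcam('pics/w3.npz')
print('beaker rim',circ(c3,[(150,128),(187,94),(226,130),(187,163)],100))
print('beaker rim scene',circ(S,[(215,140),(230,137),(245,140),(230,151)],100),circ(D,[(353,143),(370,138),(388,143),(370,153)],100))
print('btn',c3.plane([(208,244)],82),'depth',c3.dep([(208,244)],d3))
print('btn tri scene', tri(S,(189,177),c3,(208,244)),tri(D,(311,146),c3,(208,244)))
for im,cc,dd in(('w2',)+wcam('pics/w2.npz'),('w3',c3,d3)):
    h=cv2.cvtColor(cv2.imread(f'pics/{im}.png'),cv2.COLOR_BGR2HSV)
    for n,lo,hi in(('orange',(5,150,120),(19,255,255)),('green',(50,120,60),(85,255,255))):
        m=cv2.inRange(h,np.array(lo),np.array(hi)); k=np.zeros_like(m); x0,x1=(215,345) if im=='w2' else (345,465); k[150:262,x0:x1]=255; m&=k
        n_,l,st,ce=cv2.connectedComponentsWithStats(m);i=1+np.argmax(st[1:,4]);m=(l==i).astype(np.uint8)
        ct=max(cv2.findContours(m,0,1)[0],key=cv2.contourArea)[:,0]
        P=cc.plane(ct,18)[:,:2]
        # circle ransac: iteratively
        g=np.ones(len(P),bool)
        for _ in range(12):
            A=np.c_[2*P[g],np.ones(g.sum())]; s=np.linalg.lstsq(A,(P[g]**2).sum(1),rcond=None)[0]; r=np.sqrt(s[2]+s[:2]@s[:2])
            e=np.linalg.norm(P-s[:2],axis=1)-45; g=np.abs(e)<max(1.5,np.percentile(np.abs(e),60))
        i=np.linalg.norm(P-s[:2],axis=1)<40
        w=P[i].mean(0)-s[:2]
        bm=cv2.inRange(cv2.cvtColor(cv2.imread(f'pics/{im}.png'),cv2.COLOR_BGR2GRAY),0,85)
        hull=np.zeros_like(m);cv2.fillConvexPoly(hull,cv2.convexHull(ct),255);bm&=cv2.erode(hull,np.ones((5,5)))
        ys,xs=np.nonzero(bm);R=cc.plane(np.c_[xs,ys],30)[:,:2];
        print(im,n,'ctr',s[:2].round(1),'r',r.round(1),'flatdir',np.degrees(np.arctan2(w[1],w[0])).round(1),np.linalg.norm(w).round(1),'rib',R.mean(0).round(1),cv2.minAreaRect(R.astype(np.float32)), 'depth top',np.median(cc.dep(ct,dd)[:,2]).round(1))
    m=cv2.inRange(h,np.array((105,150,110)),np.array((125,255,255))); k=np.zeros_like(m);k[215:300,195:440 if im=='w2' else 560]=255;m&=k
    if im=='w3': m[:,:315]=0
    ys,xs=np.nonzero(m);P=cc.plane(np.c_[xs,ys],26)[:,:2];print('bar',cv2.minAreaRect(P.astype(np.float32)),cv2.boxPoints(cv2.minAreaRect(P.astype(np.float32))).round().tolist())
```

```text
base edge [[597.04590968 299.46538248]
 [594.32462821 386.42139501]] -88.20751816929356
headtop [[610.78994726 333.79179905]
 [610.82135586 351.37949794]
 [627.98857039 351.19908159]
 [629.85020619 337.81721783]] [619.86251993 343.5468991 ] [np.float64(19.480694725206924), np.float64(17.587726934751547), np.float64(17.168162535857952), np.float64(13.510735204800968)]
89.89767970634658
blade [[639.86846004 331.51894851]
 [638.78398694 366.90128988]] [639.32622349 349.21011919] 35.39895707782349 -88.24442693087086
head top center in scene/side [[623.68102121 345.18339622 226.        ]] [[614.98822116 350.59091437 226.        ]]
bowl rim (array([448.28143489, 335.01778633]), np.float64(70.2585672665805))
(array([448.89904317, 336.11423217]), np.float64(70.842325499307))
(array([446.02194905, 339.88912087]), np.float64(69.5606054697314))
beaker rim (array([ 439.20441493, -349.0669082 ]), np.float64(48.172548546526244))
beaker rim scene (array([ 436.42382727, -356.51432716]), np.float64(43.953158144103206)) (array([ 435.23892485, -352.43410691]), np.float64(47.01060069758221))
btn [[ 598.
[... 667 characters left out ...]
3007812, 45.9090576171875), (13.683219909667969, 386.6752624511719), 6.03582763671875) [[616.0, 237.0], [657.0, -147.0], [671.0, -146.0], [630.0, 239.0]]
w3 orange ctr [548.8  32.6] r 44.1 flatdir 87.6 2.4 rib [565.5  39.7] ((565.0426025390625, 39.76389694213867), (29.378597259521484, 14.101978302001953), 25.523895263671875) depth top 16.5
w3 green ctr [548.  -74.6] r 43.3 flatdir 37.9 32.4 rib [531.1 -88. ] ((531.3084716796875, -88.1639404296875), (31.721885681152344, 10.44021224975586), 37.399261474609375) depth top 16.6
bar ((641.5240478515625, 45.37608337402344), (18.932600021362305, 388.5865783691406), 5.977027893066406) [[612.0, 238.0], [652.0, -149.0], [671.0, -147.0], [631.0, 240.0]]
```

Wrist and scene views agree to about 4 mm. The head is at (620,343) with hook yaw about 2°, the bowl at (448,335), the beaker at (439,-350) and the button at (599,-331). Next I'll fetch the paddle.

```bash
python3 - <<'E'
from h import *
Y=-178.2
move_ptp([500,300,330],down(Y)); move_ptp([620,343,270],down(Y))
print(move_straight([620,343,186],rate=100,force_limit=15)); print(get_state()['position'])
for n in('scene','side'): cv2.imwrite(f'pics/g_{n}.png',get_image(n)[0][230:400,100:400] if n=='side' else get_image(n)[0][240:400,280:480])
close_gripper(50); s=get_state(); print(s['gripper_width'],s['position'],s['contact_force'],s['time_s'])
E
python3 - <<'E'
import cv2
for n in('scene','side'):
    p=f'pics/g_{n}.png'; cv2.imwrite(p,cv2.resize(cv2.imread(p),None,fx=2,fy=2))
E
```

```text
False
[620.3320869  343.13644915 186.78427865]
19.69478406498942 [620.02322237 343.16816609 186.07144623] [0.84765386 1.32899827 0.44506346] 8.8
```

View pics/g_side.png

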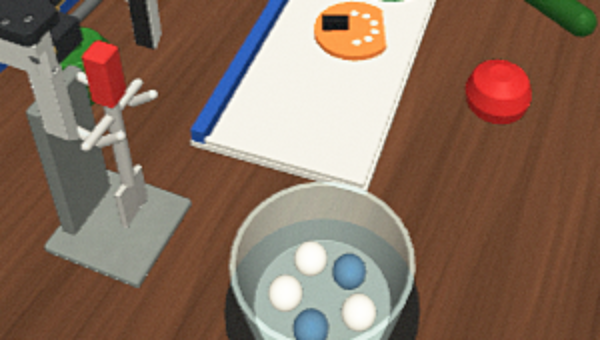

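View pics/g_scene.png

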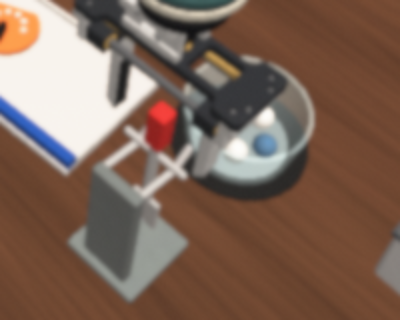

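Both views show the open fingers straddling the red head along y. The jaws then stopped at 19.7 mm, so the head is gripped. Next I'll lift it and move over the bowl.

Run:
```python
from h import *
move_straight([620,343,236],rate=80); print(get_state()['contact_force'])
move_straight([530,340.2,240],rate=120); move_straight([448,336,262],rate=150)
s=get_state(); print(s['gripper_width'],s['position'],s['contact_force'],s['time_s'])
for n in('scene','side','wrist'): cv2.imwrite(f'pics/l_{n}.png',get_image(n)[0])
```

```text
[ 0.34020944 -0.48264167 -1.76780789]
19.600670702422534 [448.67843252 335.90237253 261.92293656] [ 0.05385119 -0.31480632 -1.65212097] 11.1917
```

View pics/l_side.png

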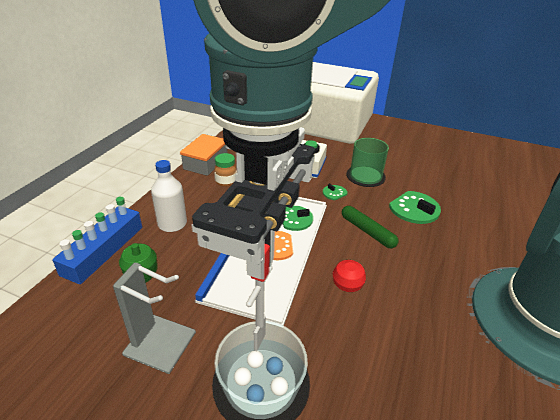

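View pics/l_scene.png

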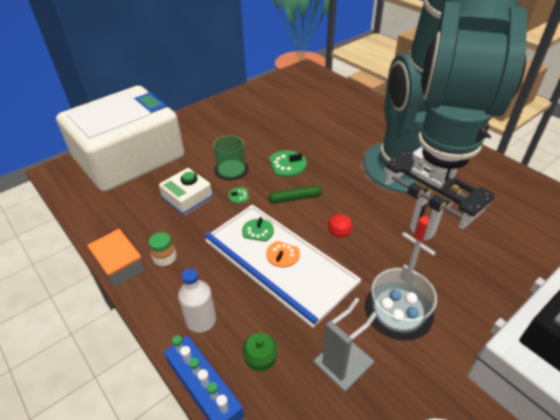

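View pics/l_wrist.png

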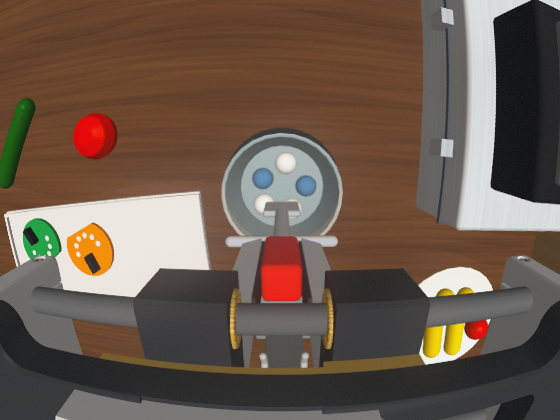

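The paddle hangs upright in the jaws over the bowl, and the hook is empty. The five balls form a ring at wrist (284,183). Next I'll descend and stir.

Run:
```python
from h import *
c=Cam('wrist')
def circ(c,pts,z):
    P=c.plane(np.array(pts,float),z)[:,:2]; A=np.c_[2*P,np.ones(len(P))]; s=np.linalg.lstsq(A,(P**2).sum(1),rcond=None)[0]
    return s[:2],np.sqrt(s[2]+s[:2]@s[:2])
print(circ(c,[(222,189),(282,130),(342,190),(240,148),(325,148)],68))
b=c.plane([(286,163),(263,178),(306,186),(264,204),(293,208)],20)[:,:2]; print('balls',b.round(), b.mean(0))
cx,cy=448,335.5
print('stopped',move_straight([cx,cy,164],rate=60,force_limit=12)); s=get_state();print(s['position'],s['contact_force'])
```

```text
(array([443.51042716, 335.80455537]), np.float64(70.0592698275218))
balls [[414. 340.]
 [435. 311.]
 [444. 367.]
 [469. 313.]
 [473. 351.]] [447.03401022 336.35146517]
stopped False
[448.12649512 335.62034686 164.30548273] [ 0.64568596  0.12764757 -2.07958327]
```

Run:
```python
from h import *
cx,cy=447,335.7; mf=0
def go(r,a,rate=110):
    global mf
    h=move_straight([cx+r*np.cos(a),cy+r*np.sin(a),162],rate=rate,force_limit=30)
    f=np.linalg.norm(get_state()['contact_force'][:2]); mf=max(mf,f)
    if h: print('stop',r,a,get_state()['contact_force'])
N=12
for k in range(int(2.4*N)): go(min(27,6+4*k),2*np.pi*k/N)
s=get_state();print(mf,s['gripper_width'],s['time_s'])
go(0,0)
move_straight([cx,cy,275],rate=120)
im,d=get_image('wrist');cv2.imwrite('pics/s_wrist.png',im); cv2.imwrite('pics/s_side.png',get_image('side')[0])
print(get_state()['time_s'])
```

```text
13.229366963585276 19.8065407171222 20.6917
22.275
```

View pics/s_wrist.png

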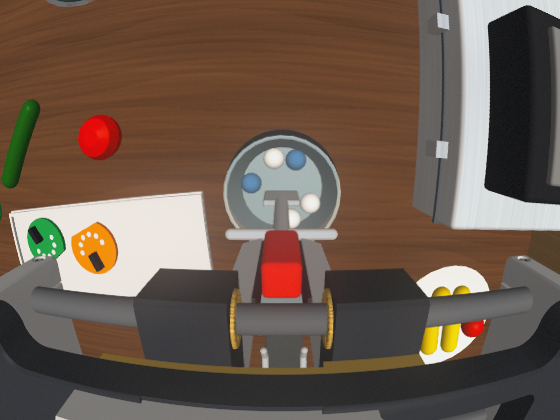

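View pics/s_side.png

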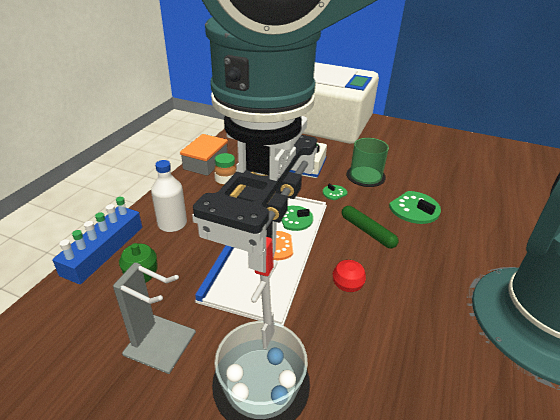

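The balls are all inside the bowl, but the end arrangement resembles the start: the white ball between the two blues is at (275,158) and was at (286,163). That isn't a clear change, so I'll stir more, by a different amount and across the middle.

```bash
cat > stir.py <<'E'
from h import *
import sys
cx,cy=447,335.7
def go(r,a,rate=110):
    if move_straight([cx+r*np.cos(a),cy+r*np.sin(a),162],rate=rate,force_limit=35): print('stop',r,a,get_state()['contact_force'])
def stir(turns,tag,cross=True):
    print(move_straight([cx,cy,164],rate=70,force_limit=12))
    N=12
    if cross:
        for a in (0,180,90,270,45,225): go(27,np.radians(a)); 
    for k in range(int(abs(turns)*N)+1): go(27,np.radians(225)+np.sign(turns)*2*np.pi*k/N)
    go(0,0); move_straight([cx,cy,275],rate=120)
    im,d=get_image('wrist');cv2.imwrite(f'pics/{tag}_wrist.png',im[100:260,180:400])
    cv2.imwrite(f'pics/{tag}_side.png',get_image('side')[0][300:420,200:320]);print(get_state()['time_s'],get_state()['gripper_width'])
E
python3 -c "
from stir import *
stir(-1.0,'s2')
import cv2
cv2.imwrite('pics/s2m.png',cv2.resize(cv2.imread('pics/s2_wrist.png'),None,fx=3,fy=3)); cv2.imwrite('pics/s2n.png',cv2.resize(cv2.imread('pics/s2_side.png'),None,fx=4,fy=4))"
```

```text
False
32.5667 19.56638707849397
```

View pics/s2m.png

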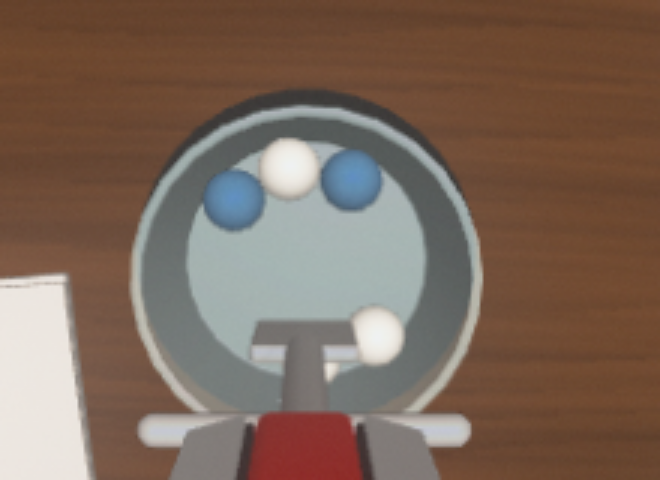

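View pics/s2n.png

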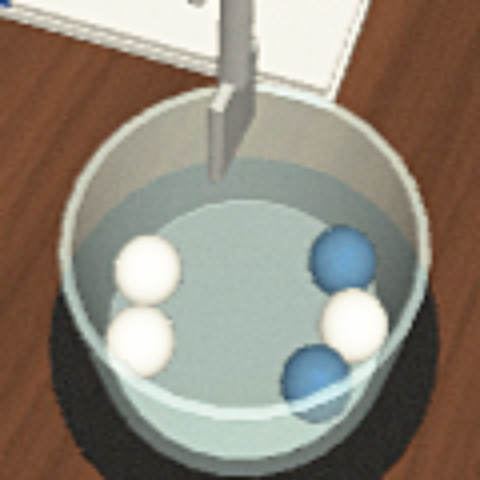

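All five balls are still inside, but the white ball is again between the blues, at the top of the crop (290,168). I'll stir half a turn on a wider path.

```bash
cat > stir2.py <<'E'
from stir import *
def e(a,rate=90):
    a=np.radians(a)
    if move_straight([cx+34*np.cos(a),cy+28*np.sin(a),162],rate=rate,force_limit=35): print('stop',a,get_state()['contact_force'])
def run(a0,a1,tag):
    print(move_straight([cx,cy,164],rate=70,force_limit=12))
    n=max(2,int(abs(a1-a0)/25)+1)
    for a in np.linspace(a0,a1,n): e(a)
    go(0,0); move_straight([cx,cy,275],rate=120); sleep(.3)
    im=get_image('wrist')[0][100:260,180:400]; im2=get_image('side')[0][300:420,200:320]
    cv2.imwrite(f'pics/{tag}.png',np.hstack([cv2.resize(im,None,fx=2,fy=2),cv2.resize(im2,(320,320))])); print(get_state()['time_s'])
E
python3 -c "
from stir2 import *
run(270,30,'s3')"
```

```text
False
39.5
```

View pics/s3.png

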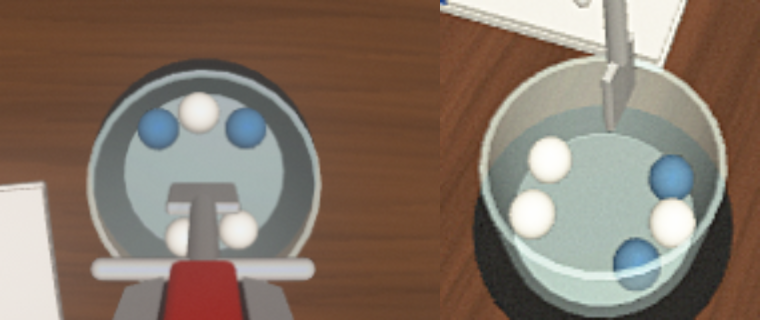

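Run:
```python
from stir2 import *
print(move_straight([cx,cy,164],rate=70,force_limit=12)); ims=[]
def snap(): ims.append(cv2.resize(get_image('side')[0][300:420,200:320],(200,200)))
snap()
for a in [180,210,240,270,300,330,360,390,420,450]: e(a); snap()
snap()
print(get_state()['position'],get_state()['time_s'])
cv2.imwrite('pics/s4.png',np.vstack([np.hstack(ims[i:i+4]) for i in (0,4,8)]))
```

```text
False
[447.06258317 363.73692283 162.12814342] 45.3083
```

View pics/s4.png

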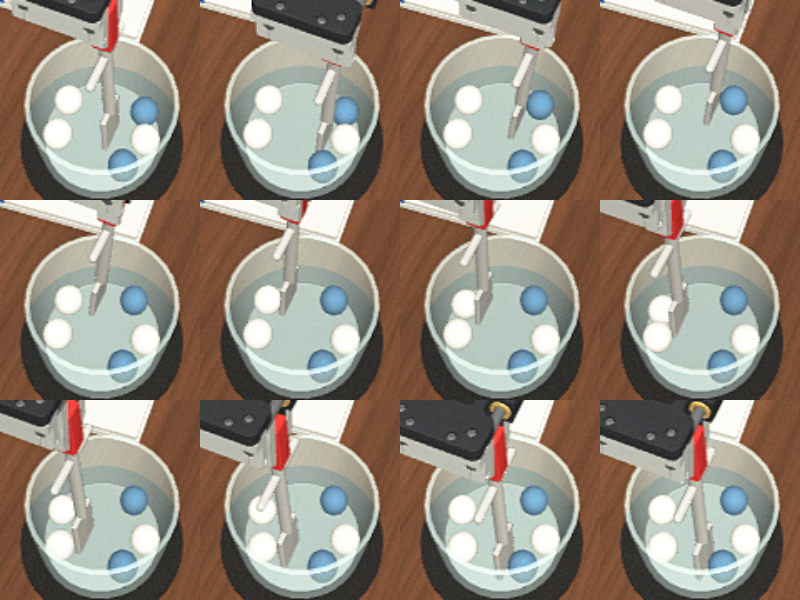

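The blade only slips past inside the balls, because its wide side is tangential at ±x. I'll keep the blade radial by turning the wrist while circling.

```bash
cat > stir3.py <<'E'
from stir2 import *
ims=[]
def snap(): ims.append(cv2.resize(get_image('side')[0][300:420,200:320],(200,200)))
def rad(a,r=29,rate=70):
    A=np.radians(a); h=move_straight([cx+r*np.cos(A),cy+r*np.sin(A),162],rate=rate,attitude=down(181.8+a-90),force_limit=35)
    if h: print('stop',a,get_state()['contact_force'])
E
python3 - <<'E'
from stir3 import *
for a in range(90,-105,-15):
    rad(a)
    if a%30==0: snap()
rad(-100,5); move_straight([cx,cy,275],rate=120); sleep(.2); snap()
s=get_state();print(s['position'],s['time_s'],s['q'][6],s['gripper_width'])
while len(ims)%4: ims.append(ims[-1])
cv2.imwrite('pics/s5.png',np.vstack([np.hstack(ims[i:i+4]) for i in range(0,len(ims),4)]))
E
```

```text
[446.91380725 335.59134624 274.64330226] 52.6417 -1.990706932483352 19.582061493248904
```

View pics/s5.png

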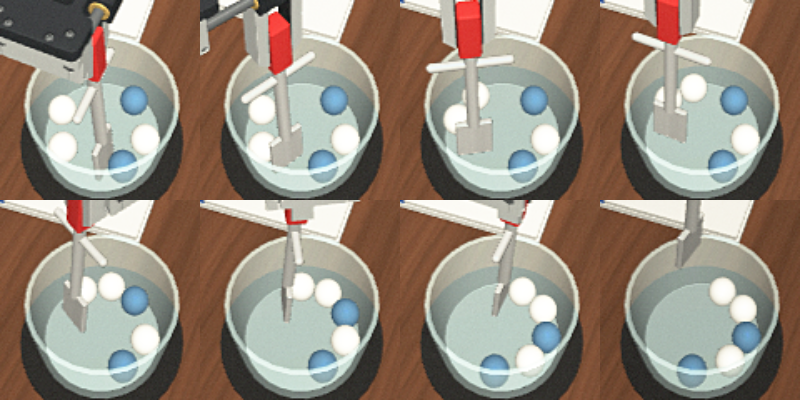

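The radial sweep clearly pushes the balls: the whites moved from left to the far side, at (122,92) and (143,110) in the last tile. The two nearest balls have moved less, so I'll sweep another half turn in the same direction.

Run:
```python
from stir3 import *
def rad2(a,r=29,rate=80,z=162,fl=35):
    A=np.radians(a); return move_straight([cx+r*np.cos(A),cy+r*np.sin(A),z],rate=rate,attitude=down(181.8+a+90),force_limit=fl)
move_ptp([cx,cy,275],down(190)); rad2(-70,24,z=275); print(rad2(-70,24,z=164,rate=60,fl=12)); snap()
for a in range(-75,-275,-15):
    if rad2(a): print('stop',a)
    if a%30==0: snap()
rad2(-270,5); move_straight([cx,cy,290],rate=120); sleep(.2); snap()
s=get_state();print(s['position'],s['time_s'],s['q'][6],s['gripper_width'])
cv2.imwrite('pics/s6w.png',get_image('wrist')[0])
while len(ims)%4: ims.append(ims[-1])
cv2.imwrite('pics/s6.png',np.vstack([np.hstack(ims[i:i+4]) for i in range(0,len(ims),4)]))
```

```text
False
[446.89922272 335.64090792 289.63010016] 65.525 -2.314074038566661 19.534506849375973
```

View pics/s6.png

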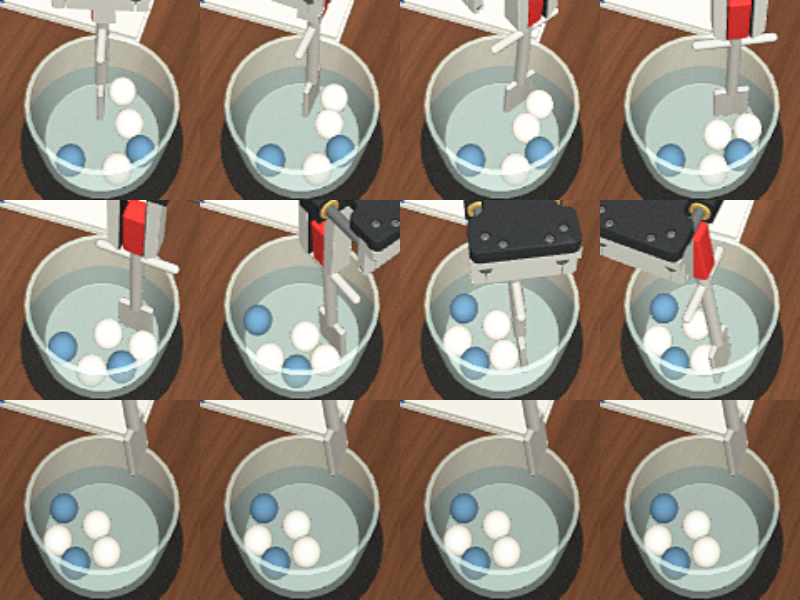

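View pics/s6w.png

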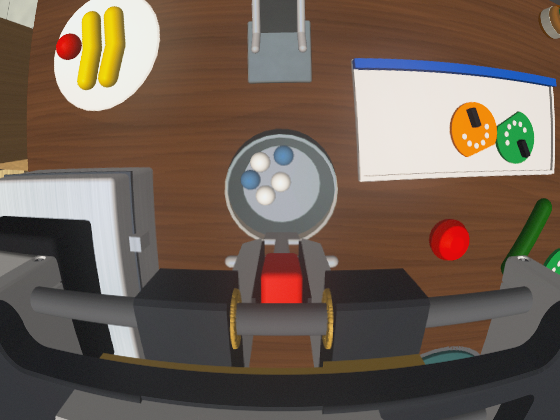

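All five balls are in the bowl and now grouped at wrist (270,175), clearly rearranged. Next stop is the beaker.

Run:
```python
from h import *
move_ptp([560,20,310],down(30)); move_ptp([439,-350,300],down(50))
im,d=get_image('wrist');c=Cam('wrist');cv2.imwrite('pics/b_w.png',im); cv2.imwrite('pics/b_s.png',get_image('side')[0]);cv2.imwrite('pics/b_c.png',get_image('scene')[0])
np.savez('pics/b_w.npz',d=d,R=c.R,t=c.t); print(get_state()['position'],get_state()['time_s'])
```

```text
[ 439.68630757 -349.16261362  300.00849995] 68.4417
```

View pics/b_w.png

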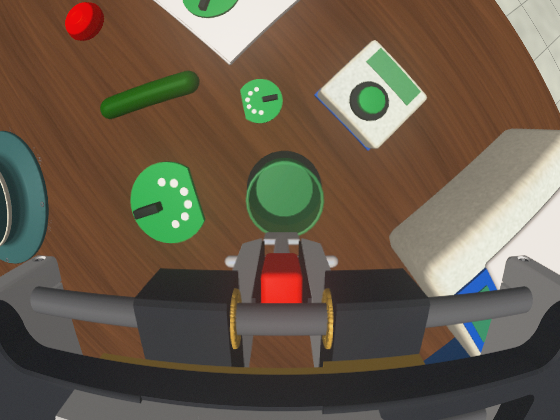

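View pics/b_s.png

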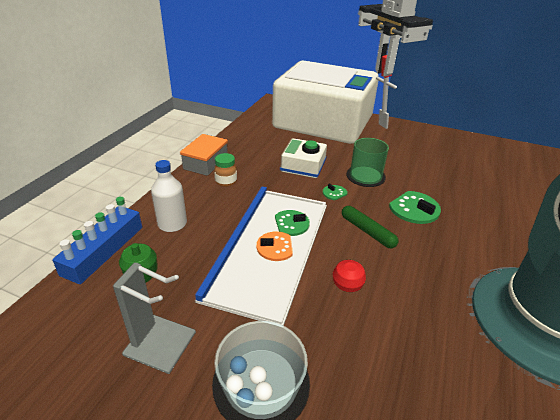

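View pics/b_c.png

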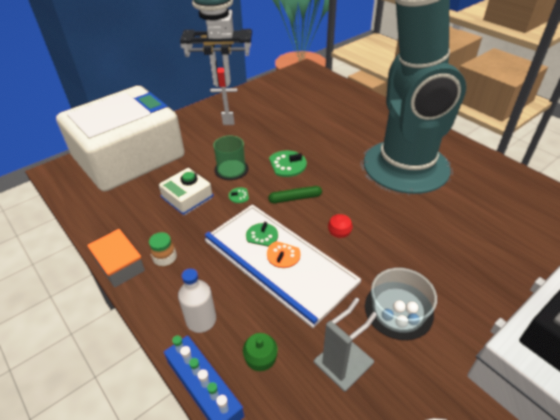

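Run:
```python
from h import *
c,d=wcam('pics/b_w.npz')
P=c.plane([(247,198),(323,198),(258,224),(312,224)],100)[:,:2]; A=np.c_[2*P,np.ones(4)]; s=np.linalg.lstsq(A,(P**2).sum(1),rcond=None)[0]; print(P.round(1),s[:2],np.sqrt(s[2]+s[:2]@s[:2]))
P=c.plane([(285,188)],6); print('floor',P)
print('btn',c.plane([(373,100)],82))
```

```text
[[ 406.6 -326.5]
 [ 475.8 -384.4]
 [ 395.7 -359.1]
 [ 445.7 -400.9]] [ 440.72522365 -356.00258551] 45.104716060429965
floor [[ 440.12978865 -358.07354093    6.        ]]
btn [[ 601.82681502 -332.60107446   82.        ]]
```

Run:
```python
from h import *
move_straight([439,-353,300]); print(move_straight([439,-353,161],rate=90,force_limit=10)); print(get_state()['position'],get_state()['contact_force'])
cv2.imwrite('pics/p_s.png',cv2.resize(get_image('side')[0][60:220,300:460],None,fx=3,fy=3))
ungrasp(); sleep(.3); move_straight([439,-353,300],rate=150)
a=cv2.resize(get_image('side')[0][60:220,300:460],None,fx=2.4,fy=2.4);b=cv2.resize(get_image('scene')[0][80:240,150:310],None,fx=2.4,fy=2.4)
cv2.imwrite('pics/p_2.png',np.hstack([a,b])); print(get_state()['time_s'])
```

```text
False
[ 439.20517515 -353.15847005  161.4785481 ] [-0.5075539  -0.05552129 -1.8149049 ]
73.1167
```

View pics/p_2.png

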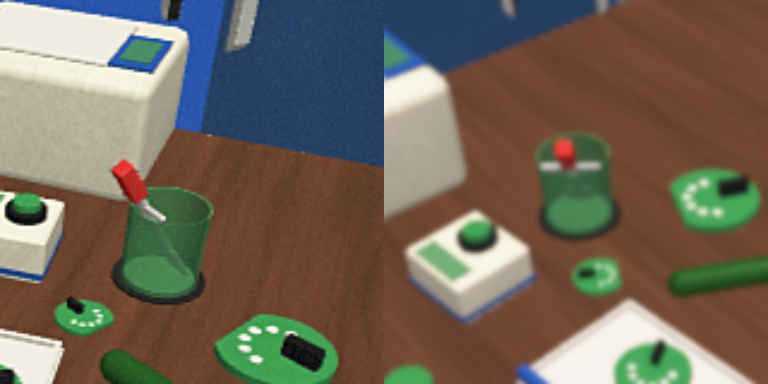

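The paddle stands in the beaker, leaning on its rim. Next I'll look at the discs close up.

```bash
cat > disc.py <<'E'
from h import *
LO={'orange':((5,150,120),(19,255,255)),'green':((50,120,60),(85,255,255))}
def near(cc,im,n,guess,rad=75):
    h=cv2.cvtColor(im,cv2.COLOR_BGR2HSV); m=cv2.inRange(h,*[np.array(v) for v in LO[n]])
    u=cc.proj([[*guess,18]])[0]; u2=cc.proj([[guess[0],guess[1]+rad,18]])[0]; k=np.zeros_like(m); cv2.circle(k,tuple(int(v) for v in u),int(np.hypot(*(u2-u))),255,-1); m&=k
    n_,l,st,ce=cv2.connectedComponentsWithStats(m);i=1+np.argmax(st[1:,4]);m=(l==i).astype(np.uint8)
    ct=max(cv2.findContours(m,0,cv2.CHAIN_APPROX_NONE)[0],key=cv2.contourArea)[:,0]
    P=cc.plane(ct,18)[:,:2]
    rng=np.random.default_rng(0);bst=(0,)
    for _ in range(600):
        q=P[rng.choice(len(P),3,False)];A=np.c_[2*q,np.ones(3)]
        if abs(np.linalg.det(A))<1: continue
        s=np.linalg.solve(A,(q**2).sum(1)); r=np.sqrt(max(0,s[2]+s[:2]@s[:2]))
        if abs(r-45)>2.5: continue
        g=np.abs(np.linalg.norm(P-s[:2],axis=1)-r)<1.2
        if g.sum()>bst[0]: bst=(g.sum(),g)
    g=bst[1];A=np.c_[2*P[g],np.ones(g.sum())];s=np.linalg.lstsq(A,(P[g]**2).sum(1),rcond=None)[0];ctr=s[:2];r=np.sqrt(s[2]+ctr@ctr)
    # rib: dark pixels in the disc
    gm=im.max(2)<75; hull=np.zeros_like(m);cv2.fillConvexPoly(hull,cv2.convexHull(ct.astype(np.int32)),1);gm&=cv2.erode(hull,np.ones((3,3)))>0
    n_,l,st,ce=cv2.connectedComponentsWithStats(gm.astype(np.uint8));i=1+np.argmax(st[1:,4]);ys,xs=np.nonzero(l==i)
    R=cc.plane(np.c_[xs,ys],32)[:,:2];rc=R.mean(0)
    d=np.linalg.norm(P-ctr,axis=1)<41.5; F=P[d]
    # line fit of the flat
    fy=None
    if d.sum()>8:
        vx,vy,x0,y0=cv2.fitLine(F.astype(np.float32),cv2.DIST_HUBER,0,.01,.01).ravel(); nrm=np.array([-vy,vx]); off=(np.array([x0,y0])-ctr)@nrm
        if off<0:nrm=-nrm;off=-off
        fy=np.degrees(np.arctan2(nrm[1],nrm[0])); 
    else: off=None
    w=ctr-rc; bx=cv2.minAreaRect(R.astype(np.float32))
    v=np.linalg.svd(R-rc,full_matrices=False)[2][0]; v=v*np.sign(v@w); 
    return dict(ctr=ctr,r=r,flat_yaw=fy,off=off,rib=rc,rib_yaw=np.degrees(np.arctan2(v[1],v[0])),ribvec=np.degrees(np.arctan2(w[1],w[0])),ribd=np.linalg.norm(w),box=bx[1])
def bar(cc,im):
    h=cv2.cvtColor(im,cv2.COLOR_BGR2HSV); m=cv2.inRange(h,np.array((105,140,60)),np.array((125,255,255)))
    a=cc.proj([[600,260,26],[640,260,26],[700,-160,26],[640,-160,26]]).astype(np.int32); k=np.zeros_like(m);cv2.fillConvexPoly(k,cv2.convexHull(a),255)
    ys,xs=np.nonzero(m&k); P=cc.plane(np.c_[xs,ys],26)[:,:2]; return cv2.minAreaRect(P.astype(np.float32))
def show(r): print({k:(np.round(v,1).tolist() if v is not None else None) for k,v in r.items()})
E
python3 - <<'E'
from disc import *
move_ptp([560,-100,310],down(150));move_ptp([465,-20,250],down(180))
cc=Cam('wrist');im,d=get_image('wrist');cv2.imwrite('pics/k1.png',im);print(get_state()['time_s'])
show(near(cc,im,'green',(548,-65)));show(near(cc,im,'orange',(548,34)));print(bar(cc,im))
E
```

```text
74.8917Traceback (most recent call last):
  File "<stdin>", line 4, in <module>
  File "disc.py", line 20, in near
    n_,l,st,ce=cv2.connectedComponentsWithStats(gm.astype(np.uint8));i=1+np.argmax(st[1:,4]);ys,xs=np.nonzero(l==i)
                                                                         ~~~~~~~~~^^^^^^^^^^
    return _wrapfunc(a, 'argmax', axis=axis, out=out, **kwds)
    return bound(*args, **kwds)
ValueError: attempt to get argmax of an empty sequence
```

View pics/k1.png

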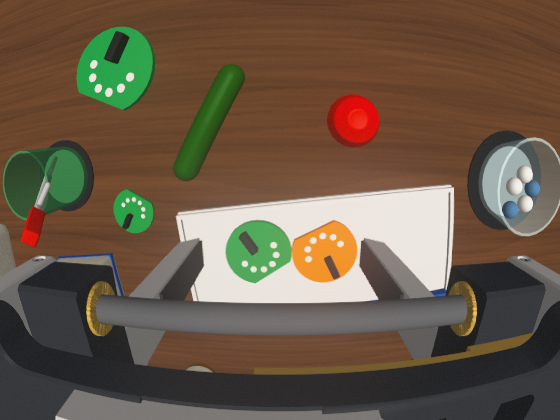

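```bash
sed -i "s/gm=im.max(2)<75/gm=(im.max(2).astype(int)<115)\&((im.max(2).astype(int)-im.min(2))<45)/; s/n(R-rc,/n(R-rc,/" disc.py
python3 - <<'E'
from disc import *
move_ptp([410,0,250],down(180))
cc=Cam('wrist');im,d=get_image('wrist');cv2.imwrite('pics/k2.png',im[140:330,180:480])
np.savez('pics/k2.npz',d=d,R=cc.R,t=cc.t);cv2.imwrite('pics/k2f.png',im)
show(near(cc,im,'green',(548,-65)));show(near(cc,im,'orange',(548,34)));print(bar(cc,im)); print(get_state()['time_s'])
a=cv2.imread('pics/k2.png');cv2.imwrite('pics/k2.png',cv2.resize(a,None,fx=2.6,fy=2.6))
E
```

```text
{'ctr': [549.3, -53.6], 'r': 42.9, 'flat_yaw': -0.5, 'off': 19.5, 'rib': [530.1, -64.2], 'rib_yaw': 31.0, 'ribvec': 28.8, 'ribd': 22.0, 'box': [31.7, 14.1]}
{'ctr': [547.7, 36.2], 'r': 43.5, 'flat_yaw': -69.9000015258789, 'off': 4.9, 'rib': [556.3, 40.9], 'rib_yaw': -145.5, 'ribvec': -151.4, 'ribd': 9.8, 'box': [16.1, 9.1]}
((645.6531982421875, 17.623565673828125), (15.017383575439453, 331.2762756347656), 5.694219589233398)
75.2833
```

View pics/k2.png

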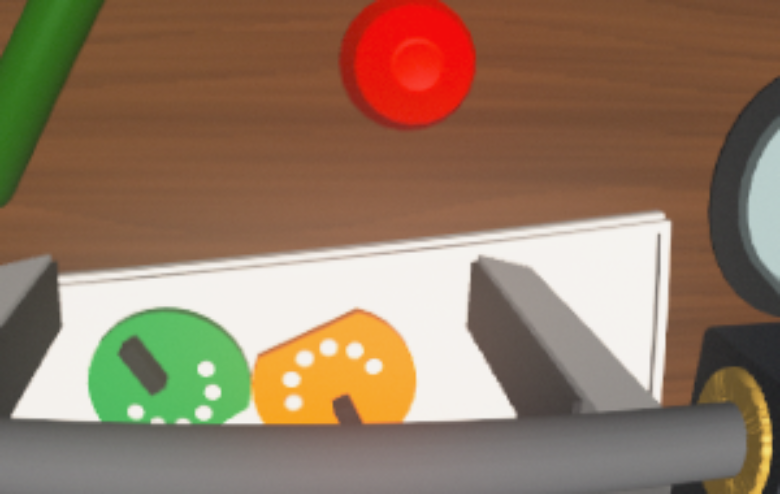

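I went the wrong way, and the gripper hides the lower part. I'll move the view forward.

```bash
cat > look.py <<'E'
from disc import *
def look(tag,p=(540,0,290),g=(548,-55),o=(548,34)):
    move_ptp(list(p),down(180)); sleep(.1)
    cc=Cam('wrist');im,d=get_image('wrist')
    np.savez(f'pics/{tag}.npz',d=d,R=cc.R,t=cc.t);cv2.imwrite(f'pics/{tag}f.png',im)
    G=near(cc,im,'green',g);O=near(cc,im,'orange',o);show(G);show(O);print(bar(cc,im)); print(get_state()['time_s'])
    cv2.imwrite(f'pics/{tag}.png',cv2.resize(im[110:300,180:480],None,fx=2.6,fy=2.6)); return G,O
E
python3 -c "
from look import *
look('k3')"
```

```text
{'ctr': [549.9, -53.4], 'r': 42.8, 'flat_yaw': 71.0, 'off': 18.9, 'rib': [532.4, -64.1], 'rib_yaw': 33.9, 'ribvec': 31.3, 'ribd': 20.6, 'box': [29.2, 12.0]}
{'ctr': [549.3, 36.5], 'r': 43.5, 'flat_yaw': -153.6999969482422, 'off': 33.3, 'rib': [567.4, 45.4], 'rib_yaw': -153.4, 'ribvec': -153.9, 'ribd': 20.2, 'box': [29.7, 7.4]}
((642.6110229492188, 57.789329528808594), (14.517593383789062, 361.43914794921875), 5.987548828125)
76.0333
```

View pics/k3.png

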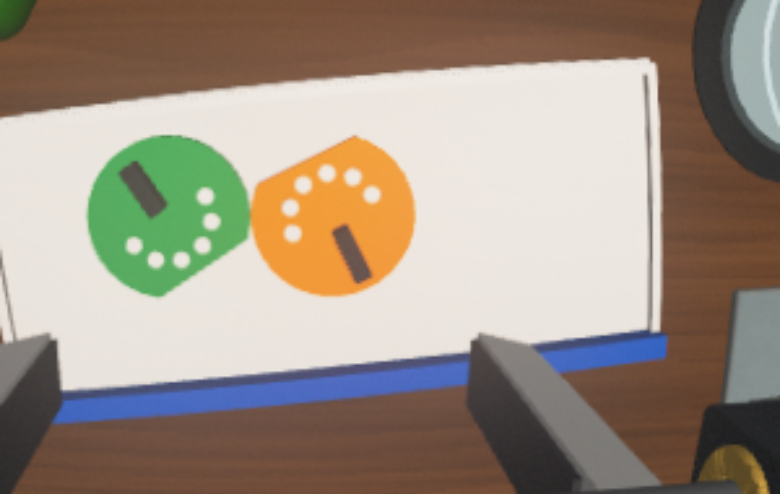

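The view is clear now. Green is centred at (549.9,-53.4) with yaw about 34°, and orange at (549.3,36.5) with yaw about -154°. They nearly touch; green was knocked. The bar yaw is about 6°. I'll pinch orange's rib first, move it aside, turn it and bring it to the bar.

```bash
cat > act.py <<'E'
from look import *
BY=6.0; ux=np.array([np.cos(np.radians(BY)),np.sin(np.radians(BY))]); uy=np.array([-ux[1],ux[0]])
ZG=21.; FACE=638.
def W(n,t): return n*ux+t*uy       # bar coords -> world
def rib_of(ctr,yaw): return np.asarray(ctr)-21*np.array([np.cos(np.radians(yaw)),np.sin(np.radians(yaw))])
def grasp(rib,tyaw,force=15):
    move_ptp([*rib,120],down(tyaw)); sleep(.1)
    if move_straight([*rib,ZG],rate=80,force_limit=8): print('TOUCH',get_state()['position'])
    sleep(.3); close_gripper(force); s=get_state(); print('grasp',s['gripper_width'],s['position'],s['contact_force'])
def slide(ctr0,yaw0,ctr1,yaw1,flip,rate=60):
    """disc pose 0 -> 1, tool yaw = disc yaw + flip"""
    n=max(1,int(np.ceil(abs(yaw1-yaw0)/15)))
    for k in range(1,n+1):
        f=k/n; c=np.asarray(ctr0)*(1-f)+np.asarray(ctr1)*f; y=yaw0*(1-f)+yaw1*f
        if move_straight([*rib_of(c,y),ZG-.4],rate=rate,attitude=down(y+flip),force_limit=15): print('STOP',c,y,get_state()['contact_force'])
def push(yaw,t,flip,fl=6):
    """press toward the bar"""
    h=move_straight([*rib_of(W(FACE-34+12,t),yaw),ZG-.4],rate=20,attitude=down(yaw+flip),force_limit=fl)
    s=get_state(); p=s['position'][:2]+21*np.array([np.cos(np.radians(yaw)),np.sin(np.radians(yaw))])
    print('push stop',h,'face est',p@ux+34,'t',p@uy,s['contact_force'])
E
python3 - <<'E'
from act import *
c0=np.array([549.3,36.5]);y0=-153.6; flip=180
grasp(rib_of(c0,y0),y0+flip)
c1=W(c0@ux-5,25); slide(c0,y0,c1,y0,flip)
slide(c1,y0,c1,BY,flip)
c2=W(FACE-34-8,25); slide(c1,BY,c2,BY,flip)
print(get_state()['position'],get_state()['gripper_width'],get_state()['time_s'])
cv2.imwrite('pics/o1.png',np.hstack([get_image('side')[0][160:330,180:350],get_image('scene')[0][180:350,190:360]]))
a=cv2.imread('pics/o1.png');cv2.imwrite('pics/o1.png',cv2.resize(a,None,fx=2.3,fy=2.3))
E
```

```text
grasp 9.400387528505957 [568.08853379  45.85115971  20.98189475] [ 0.39201973 -0.63466345  0.59895318]
STOP [590.12183806  87.16201149] 6.0 [-0.66565601 -0.15714962  5.67790461]
[519.97008678  81.17379306  20.91963592] 10.108856006920108 87.05
```

View pics/o1.png

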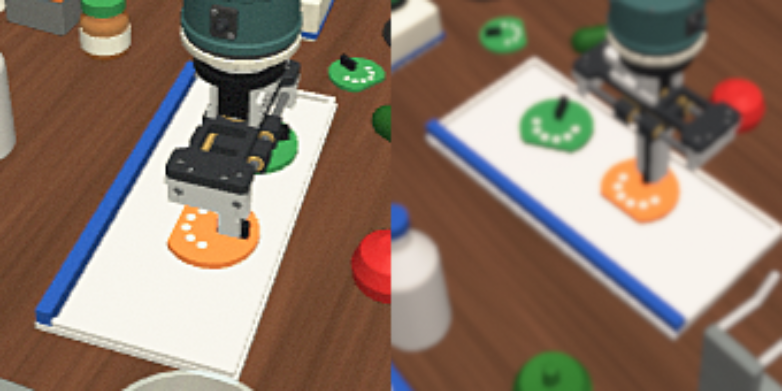

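Orange is turned with its flat toward the bar, and the rib is still held at 10.1 mm. The stop came from a change in the vertical preload, so I'll drop the preload and continue.

```bash
sed -i 's/ZG-.4/ZG/g; s/force_limit=15)/force_limit=25)/' act.py
python3 - <<'E'
from act import *
flip=180; p=get_state()['position'][:2]; c=p+21*ux
slide(c,BY,W(FACE-34-8,25),BY,flip); sleep(.2)
s=get_state();print(s['position'],s['gripper_width'],s['contact_force'])
push(BY,25,flip,6); sleep(.2); print(get_state()['contact_force'],get_state()['position'],get_state()['time_s'])
E
```

```text
[569.02562419  84.81933892  20.96542126] 9.721307232167748 [ 0.43787533 -0.02718074 -0.31750184]
push stop True face est 640.6054797578568 t 25.085904849263876 [-0.49273164  0.39170484  6.6878239 ]
[-0.26445536 -0.07735093  4.9665525 ] [579.73799026  86.1539976   20.8688434 ] 89.15
```

Run:
```python
from act import *
p=get_state()['position'][:2].copy()
for k in range(1,7):
    q=p+ux*k*1.0; move_straight([*q,ZG],rate=20,force_limit=20); sleep(.1)
    s=get_state(); f=s['contact_force']; print(k,(s['position'][:2]@ux+55).round(2),s['position'][2].round(2),(f[:2]@ux).round(2),f[2].round(2),s['gripper_width'].round(2))
    if f[:2]@ux<-6: break
cv2.imwrite('pics/o2.png',np.hstack([get_image('side')[0][160:330,180:350],get_image('scene')[0][180:350,190:360]]))
a=cv2.imread('pics/o2.png');cv2.imwrite('pics/o2.png',cv2.resize(a,None,fx=2.3,fy=2.3))
```

```text
Traceback (most recent call last):
AttributeError: 'float' object has no attribute 'round'
```

```bash
cat >> act.py <<'E'
def nudge(n,fmax,step=1.0):
    p=get_state()['position'][:2].copy()
    for k in range(1,n+1):
        q=p+ux*k*step; move_straight([*q,ZG],rate=20,force_limit=20); sleep(.1)
        s=get_state(); f=s['contact_force']; print(k,*np.round([s['position'][:2]@ux+55,s['position'][2],f[:2]@ux,f[:2]@uy,f[2],s['gripper_width']],2))
        if f[:2]@ux<-fmax: break
def two(tag):
    a=np.hstack([get_image('side')[0][160:330,180:350],get_image('scene')[0][180:350,190:360]]);cv2.imwrite(f'pics/{tag}.png',cv2.resize(a,None,fx=2.3,fy=2.3))
E
python3 - <<'E'
from act import *
nudge(6,6); two('o2'); print(get_state()['time_s'])
E
```

```text
1 640.66 20.85 -9.1 -1.51 8.42 10.19
89.95
```

View pics/o2.png

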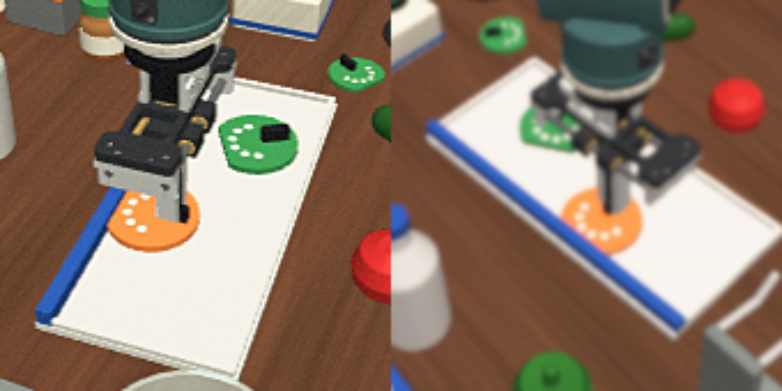

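Orange's flat lies against the bar. The face is at 640.6 along the bar normal and the push reached 9 N. Next I'll release it and do green the same way.

```bash
sed -i 's/FACE=638./FACE=640.6/' act.py
python3 - <<'E'
from act import *
ungrasp(); sleep(.1); p=get_state()['position']; move_straight([p[0],p[1],120],rate=150)
G,O=look('k4',o=(605,85))
E
```

```text
{'ctr': [549.9, -53.7], 'r': 42.9, 'flat_yaw': 47.099998474121094, 'off': 30.1, 'rib': [532.4, -64.3], 'rib_yaw': 33.9, 'ribvec': 31.3, 'ribd': 20.5, 'box': [29.1, 12.2]}
{'ctr': [598.2, 86.6], 'r': 43.6, 'flat_yaw': 10.5, 'off': 33.2, 'rib': [577.2, 83.7], 'rib_yaw': 6.7, 'ribvec': 8.0, 'ribd': 21.2, 'box': [30.3, 10.0]}
((642.5999755859375, 58.19544219970703), (14.27453327178955, 362.26544189453125), 5.971887111663818)
93.1417
```

View pics/k4.png

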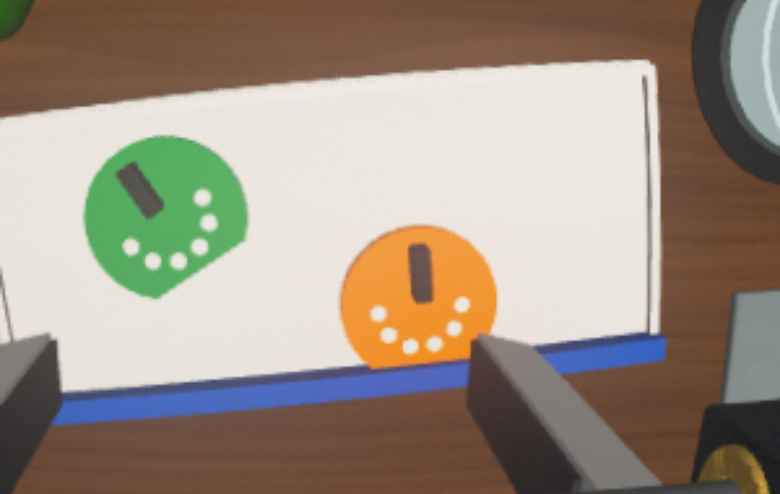

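Orange looks flush in k4: its flat meets the bar around (420,365). Green is unchanged, so it's next.

Run:
```python
from act import *
c0=np.array([552.,-52.]);y0=33.9; flip=180
grasp(rib_of(c0,y0),y0+flip)
t=-108; slide(c0,y0,W(c0@ux,t),y0,flip); slide(W(c0@ux,t),y0,W(c0@ux,t),BY,flip); slide(W(c0@ux,t),BY,W(FACE-34-6,t),BY,flip); sleep(.2)
print(get_state()['position'],get_state()['contact_force'])
nudge(14,7); two('o3'); 
ungrasp(); sleep(.1); p=get_state()['position']; move_straight([p[0],p[1],120],rate=150)
G,O=look('k5',p=(540,0,290),g=(600,-45),o=(605,85))
```

```text
grasp 9.430517602064768 [534.57574139 -63.69948383  20.9947536 ] [-0.29016729 -0.85107819  0.58035613]
[587.9685439  -46.78109147  21.01112468] [1.79777329 0.27314384 1.06997711]
1 635.66 21.01 -2.14 0.52 4.72 9.44
2 636.72 21.01 -2.75 -1.22 4.48 10.16
3 637.71 21.0 -3.34 0.53 5.26 9.75
4 638.75 21.01 -2.26 0.36 5.55 9.96
5 639.75 21.01 -3.58 -1.13 5.04 9.86
6 640.56 21.0 -3.25 0.34 7.1 9.99
7 640.79 20.92 -9.57 0.96 11.54 9.52
{'ctr': [612.9, -44.8], 'r': 42.7, 'flat_yaw': 80.69999694824219, 'off': 7.1, 'rib': [590.3, -46.6], 'rib_yaw': 4.6, 'ribvec': 4.5, 'ribd': 22.6, 'box': [31.7, 10.9]}
{'ctr': [598.2, 86.7], 'r': 43.6, 'flat_yaw': 10.699999809265137, 'off': 33.1, 'rib': [577.2, 83.6], 'rib_yaw': 6.9, 'ribvec': 8.3, 'ribd': 21.2, 'box': [30.3, 10.0]}
((642.4463500976562, 57.330810546875), (14.707937240600586, 363.8985900878906), 5.874935150146484)
104.975
```

View pics/k5.png

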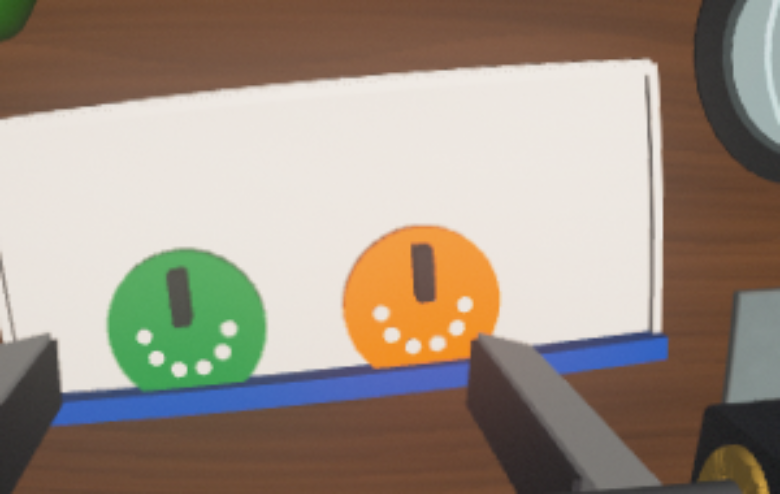

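View pics/o3.png

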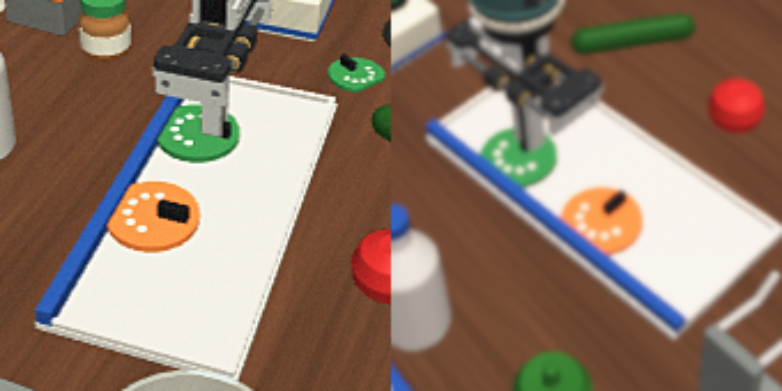

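Both discs look flush in k5, at (195,385) and (420,365). I'll verify with close views.

```bash
cat > close.py <<'E'
from act import *
def closeup(tag,items):
    for n,t in items:
        p=W(630,t); move_ptp([*p,170],down(180+BY)); sleep(.15)
        cc=Cam('wrist');im,d=get_image('wrist');cv2.imwrite(f'pics/{tag}_{n}.png',cv2.resize(im[60:260,150:410],None,fx=3,fy=3))
        h=cv2.cvtColor(im,cv2.COLOR_BGR2HSV); m=cv2.inRange(h,*[np.array(v) for v in LO[n]])
        # lowest disc pixel in each column within the flat, cast on z=18 (top edge of flat), and first blue pixel of bar top edge z=26
        b=cv2.inRange(h,np.array((105,100,30)),np.array((125,255,255)))
        F=[];B=[]
        for s in np.arange(-24,25,3.):
            c=cc.proj([[*W(620,t+s),18]])[0]; x=int(round(c[0])); y=int(round(c[1]))
            ys=np.nonzero(m[y-40:y+60,x])[0]; yb=np.nonzero(b[y-30:y+80,x])[0]
            if len(ys)==0 or len(yb)==0: continue
            F.append(cc.plane([(x,y-40+ys.max()+.5)],18)[0,:2]); B.append([x,y-30+yb.min()-.5-(y-40+ys.max()+.5)])
        F=np.array(F); n_=F@ux; t_=F@uy; k=np.polyfit(t_,n_,1); print(n,'flat n mean',n_.mean().round(2),'tilt deg',np.degrees(np.arctan(k[0])).round(2),'res',np.std(n_-np.polyval(k,t_)).round(2),'gap px to blue',np.array(B)[:,1].tolist(),'t',get_state()['time_s'])
E
python3 -c "
from close import *
closeup('q1',[('orange',25),('green',-108)])"
```

```text
orange flat n mean 639.27 tilt deg 0.13 res 0.0 gap px to blue [1.0, 1.0, 1.0, 1.0, 1.0, 1.0, 1.0, 1.0, 1.0, 1.0, 1.0, 1.0, 1.0, 1.0, 1.0, 1.0, 1.0] t 105.9
green flat n mean 638.57 tilt deg -0.06 res 0.0 gap px to blue [1.0, 1.0, 1.0, 1.0, 1.0, 1.0, 1.0, 1.0, 1.0, 1.0, 1.0, 1.0, 1.0, 1.0, 1.0, 1.0, 1.0] t 106.6917
```

View pics/q1_orange.png

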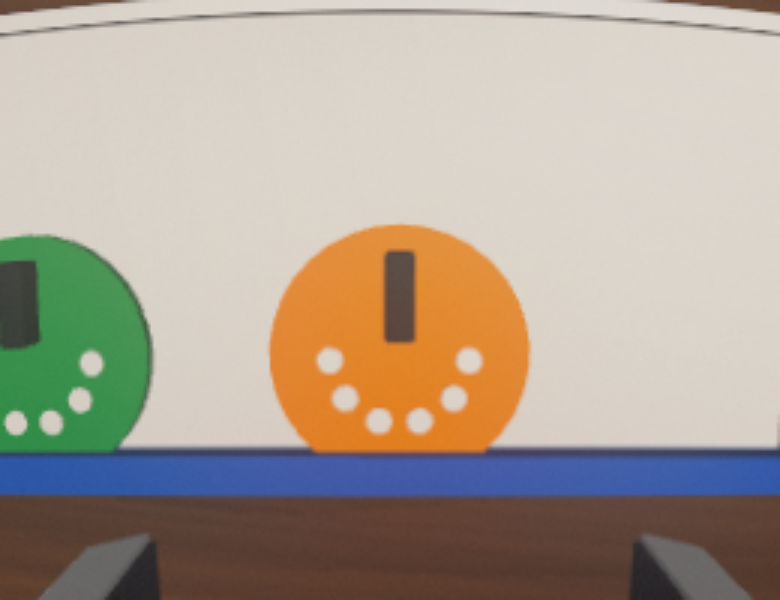

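View pics/q1_green.png

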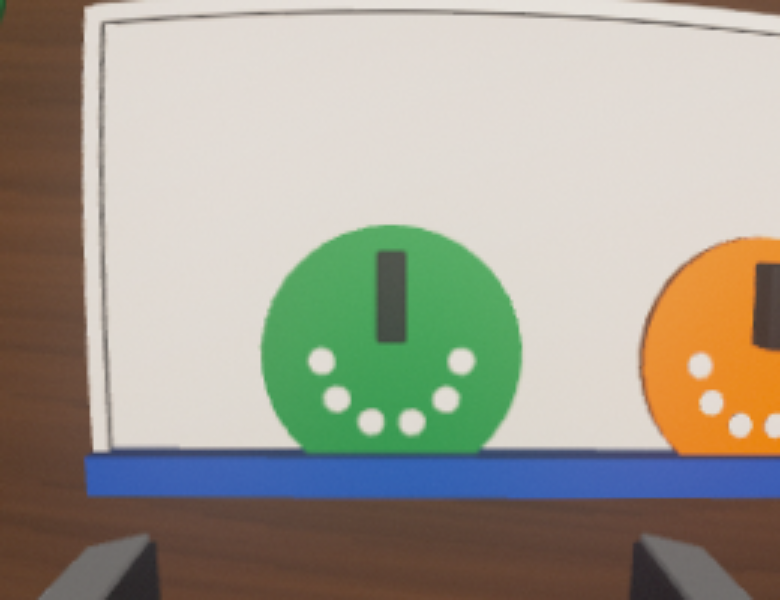

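Both flats are tight on the bar: tilt is 0.13° and -0.06°, with no gap pixels. Before pressing I'll check the clearances around the button.

Run:
```python
from h import *
c,d=wcam('pics/w3.npz')
for p in [(115,185),(118,240),(100,190)]: print(p,c.dep([p],d).round())
S=Cam('scene');D=Cam('side')
a,dd=get_image('side'); sc,ds=get_image('scene')
for C,im,dep in((S,sc,ds),(D,a,dd)):
    h=cv2.cvtColor(im,cv2.COLOR_BGR2HSV);m=cv2.inRange(h,np.array((0,150,80)),np.array((8,255,255)));m[200:]=0
    ys,xs=np.nonzero(m);print(C.n,len(xs),xs.mean() if len(xs) else 0,ys.mean() if len(xs) else 0); P=(xs.mean(),ys.mean()); 
    if C is S:p0=P
print(tri(S,p0,D,P))
```

```text
(115, 185) [[ 524. -516.   -2.]]
(118, 240) [[ 617. -511.   18.]]
(100, 190) [[ 524. -514.   54.]]
scene 0 0 0
side 251 353.58964143426294 150.74501992031873
 ** On entry to DLASCL parameter number  4 had an illegal value
 ** On entry to DLASCL parameter number  4 had an illegal value
 ** On entry to DLASCL parameter number  4 had an illegal value
 ** On entry to DLASCL parameter number  4 had an illegal value
 ** On entry to DLASCL parameter number  5 had an illegal value
 ** On entry to DLASCL parameter number  4 had an illegal value<stdin>:8: RuntimeWarning: Mean of empty slice.
  ret = ret.dtype.type(ret / rcount)
Traceback (most recent call last):
  File "h.py", line 25, in tri
    a=np.linalg.lstsq(np.c_[d1,-d2],o2-o1,rcond=None)[0]; A=o1+a[0]*d1;B=o2+a[1]*d2
      ~~~~~~~~~~~~~~~^^^^^^^^^^^^^^^^^^^^^^^^^^^^^^^^
numpy.linalg.LinAlgError: SVD did not converge in Linear Least Squares
```

Run:
```python
from h import *
p=get_state()['position']; move_straight([p[0],p[1],260]); move_ptp([602,-331,220],down(0)); close_gripper(20)
move_straight([602,-331,95],rate=120); sleep(.2); f0=get_state()['contact_force'][2]
a=[cv2.resize(get_image('side')[0][100:190,265:400],None,fx=2.8,fy=2.8)]
h=move_straight([602,-331,72],rate=25,force_limit=14); s=get_state(); print(h,s['position'],f0,s['contact_force'])
sleep(.3); s=get_state(); print(s['position'],s['contact_force']); a.append(cv2.resize(get_image('side')[0][100:190,265:400],None,fx=2.8,fy=2.8))
cv2.imwrite('pics/btn.png',np.vstack(a))
move_straight([602,-331,220],rate=150); print(get_state()['time_s'])
```

```text
True [ 602.06083082 -331.00778782   76.23568299] -0.519551713994872 [-3.70673353  2.52767942 10.56453857]
[ 602.07745104 -331.01601562   76.19697338] [-2.83034884  2.8847504  13.45868395]
114.7833
```

View pics/btn.png

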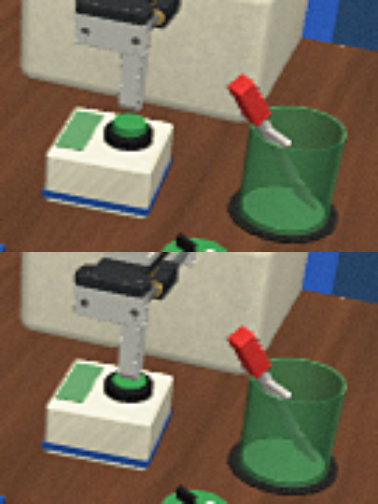

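The button was held at z = 76.2 (full travel is 76) with 13 N, and then released. I'll check the discs, bowl and beaker one last time.

```bash
python3 -c "
from close import *
move_ptp([602,-250,260],down(90)); ungrasp()
closeup('q2',[('green',-108),('orange',25)])
move_straight([*W(560,60),300]); move_ptp([420,120,380],down(120))
cv2.imwrite('pics/z_side.png',get_image('side')[0]);cv2.imwrite('pics/z_scene.png',get_image('scene')[0]);print(get_state()['time_s'])
"
```

```text
green flat n mean 638.69 tilt deg 0.68 res 0.47 gap px to blue [1.0, 0.0, 1.0, 1.0, 1.0, 1.0, 1.0, 1.0, 1.0, 0.0, 1.0, 1.0, 0.0, 0.0, 1.0, 0.0, 1.0] t 118.7917
orange flat n mean 638.43 tilt deg 0.14 res 0.0 gap px to blue [2.0, 2.0, 2.0, 2.0, 2.0, 2.0, 2.0, 2.0, 2.0, 2.0, 2.0, 2.0, 2.0, 2.0, 2.0, 2.0, 2.0] t 119.5833
122.1083
```

View pics/q2_orange.png

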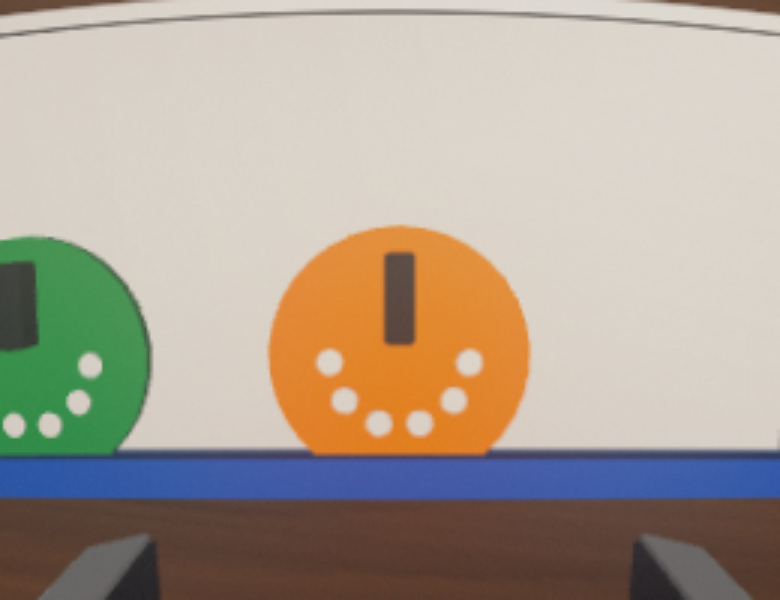

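View pics/z_side.png

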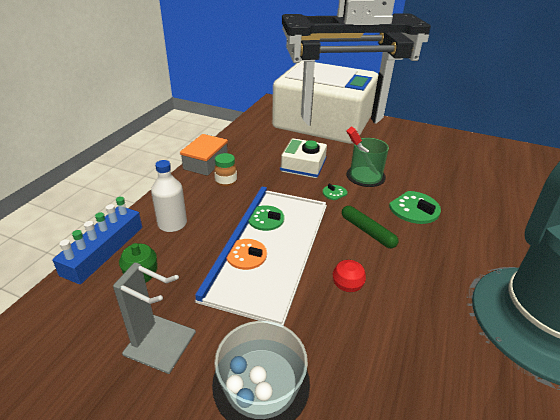

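View pics/z_scene.png

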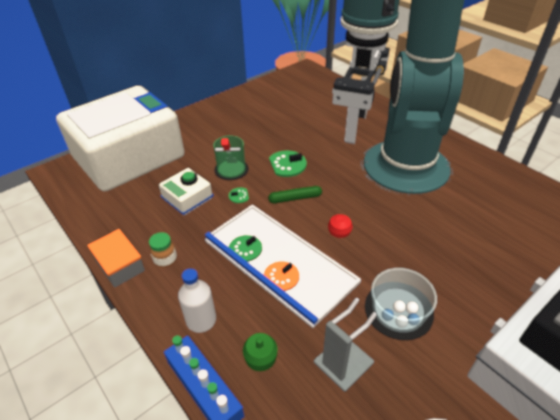

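```bash
python3 -c "
from station import *
sleep(.5); print(finish_job(), get_state()['time_s'])"
```

```text
the job is handed in; nothing more can be done
the job is handed in; nothing more can be done
```

The job is done and was handed in at about 122 s of the allowed 210 s; no verdict is reported.

- **Stirring:** I lifted the paddle off its hook and stirred in the bowl. The first passes slipped past inside the balls and left the order much as it was, so I repeated with the blade kept radial. All five balls are in the bowl and clearly rearranged. The two white balls that moved least shifted by my rough estimate 20 mm or more.
- **Paddle:** It stands in the green beaker, leaning on the rim.
- **Discs:** Only green and orange were there. Green had been knocked toward orange before I reached it. I pinched each by its rib, turned and slid it on the plate, and pressed it against the bar with about 9 N.
- **Button:** Pressed after both discs were flush, to z = 76.2 mm (full travel is 76) with about 13 N, then released.

**Last checks:** the final close views show both flats on the bar. Orange reads a tilt of 0.14°. Green read -0.06° before the press and 0.68° after, but the second fit was noisier by about half a millimetre, and I took that as pixel noise. The strip between disc and bar reads at most 2 pixels, so a gap under about 1–2 mm can't be ruled out from the pictures alone. The vegetables and bottles appear undisturbed in the last views.

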